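# Check the pull tester and pack its jaw blocks

## Robot

A 7-joint arm with a two-finger parallel gripper is mounted at the origin on the work surface. World frame = base frame: x ahead of the robot, y to its left, z up, the work surface at z = 0. Lengths are in m, angles in rad, forces in N, time in s.
With the tool pointing down it reaches from about 0.425 to 0.925 m from the base axis. Payload 6.8 kg.
Tool frame: the origin (TCP) lies on the centre line of the jaws, within the pads' length; the fingertips stand 14 mm ahead of it and the grasp point (between the pads) lies 5 mm behind it (bot.finger_overhang is the distance from the TCP to the fingertips, in m); z points along the fingers, y is the line along which they close (so a half turn about z gives the same grasp; the last joint's range is limited). The gripper opens to 85 mm and grips with 20 to 120 N. Pads are 22 mm wide; open, the fingers measure 114 mm over their backs; the gripper's body (76 mm by 85 mm) begins 54 mm behind the grasp point. The pads swing forward as they close: fully open they stand 13 mm farther back than shut.
Start: joints at [-1.443, 0.477, 0.022, 1.555, -0.011, 1.109, -0.083], TCP at [0.158, 0.656, 0.245] pointing down, gripper open.
Joint ranges: [-2.96, 2.96], [-0.34, 2.1], [-1.41, 1.46], [0.24, 2.44], [-1.37, 4.51], [0.17, 1.92], [-2.96, 2.96]. Speed limits (rad/s): [2.39, 2.39, 3.14, 3.14, 3.14, 3.14, 3.14].

## Interface

Orientations are given as a unit quaternion [w, x, y, z].
In Python, from station import bot gives the robot as it stands.
- The arm moves only by the shell command python3 -m inch 'ROWS' [OPENING] [FORCE]. ROWS is JSON, a list of rows, each a list of 4 numbers: the shift along the tool's x, y, z in m, then the turn about the tool's z in degrees. A call has 1 to 12 rows; each row shifts and turns the commanded pose from where the row before left it, along the tool's axes as they then stand; what a row does not reach is not made up. A row lasts 1/10 s, in which the tool goes at most 50 mm and 8.59 degrees, less where a joint would pass 70% of its speed; a pose out of reach is approached as far as the arm can. A call is refused whole if a number of a shift passes 0.05 or a number of a turn 8.59, either way. A call with a gripper value outside its range is refused whole. OPENING is the finger opening in m, from 0 to 0.0854, set as the call begins (- or left out, the last holds). The fingers move at their own pace and stop on an object; FORCE is the grip in N (left out, the last holds). Time passes only in rows, so rows that do not move let the fingers close. It gives the time, the measured TCP pose, the force, the opening and the grip force at its end, in the units of the state.
- bot.get_obs(): the state, without advancing time (a new reading comes with each control period).
- bot.read_camera(name): name is "scene" or "top"; returns a dict with "color" (480x640x3 uint8, red, green, blue), "mtx" (3x3 intrinsics, pixels), "dist_coeffs" ([k1, k2, p1, p2, k3] as OpenCV has them; the pictures are not rectified), "world_from_camera" (4x4, takes a point from camera to world coordinates). Camera axes: x right, y up, looking along -z (the intrinsics and any distortion apply to the point x, -y, -z); pixel columns grow to the right and rows downward; lengths in m; the calibration is good to about 2 mm. A picture is of the moment at which its call begins. There is no depth.
- bot.hand_in(): hands the job in; it is judged then, once.
The state is a dict: "t": time; "q": joint angles; "joint_vel": joint speeds; "joint_torque": joint torques, N m; "eef_pos": TCP position; "tool_rot": TCP orientation; "contact_force": force on the tool from outside, world axes, zero at the start; "torque": the same for the moment, N m; "gripper_width": opening from 0.0 (shut) to 1.0 (fully open); "grasp_force": force on a finger pad.
Only numpy, scipy, OpenCV 4.12 (cv2) and the standard library are available. Lean on these libraries where they do the work, as an engineer would, in place of code of your own. Each camera call takes 0.05 s, during which the arm holds its last target. There are 200 camera calls.

## Task

Before the pull tester is put away, check its spring at both points: slide the transport lock knob fully off, pull the black cross handle until the pointer is level with the first mark clip and hold two seconds, pull on to the second clip (not well past it) and hold two seconds, then let the slide go fully home and slide the lock fully on again. Also pack every jaw block lying about into the blue case, one to a pocket, flat on the pocket floor and with its tab pointing to the hinged lid like the moulded outline; leave the other things on the bench where they are.

Things in the scene. Friction and masses are not known exactly. Their poses are not given: they have to be found in the camera images.
- tester: grey pull tester fixed to the bench, on the robot's left or right: housing 125 mm long (x -50 to +75), 60 wide, 44 high, with a wing of the same height on its +y side (x 14 to 54, to y +68). Origin on the bench below the slot; x points from the cross handle back to the housing, z up. A narrow dark slot with a white scale runs along its top
- gauge (a joint): how far the sprung slide is pulled out, m: 0 fully home, grows to 0.09; pulled along the tester's -x. Spring force about 4 N at home and 0.9 N more per 10 mm; let go, it runs home by itself. The pointer in the slot moves with it
- gauge_grip (a point): centre of the black cross handle (round bar 14 mm thick, 60 mm long, along the tester's y), 48 mm above the bench, on a 10 mm thick stem 18 mm wide; 45 mm in front of the housing when home, free space before and behind it. The rod that joins it to the housing runs low, its top 21 mm above the bench
- gauge_pointer (a point): tip of the small steel pointer (4 by 6 mm) standing 8 mm out of the slot in the housing's top, 52 mm above the bench
- mark1: first mark clip: brass, fixed on the housing's top beside the slot, 12 mm long, 9 mm high, with a fine finger towards the slot. Its origin lies on the slot's centre line at the mark, 44 mm above the bench; axes as the tester's. The pointer is on the mark when it has the same x in this frame; at home it stands 34 to 42 mm on the +x side
- mark2: second mark clip, of the same shape, nearer the cross handle: the pointer at home stands 62 to 78 mm on its +x side
- lock (a joint): transport lock, m: 0 fully on (its steel bolt lies across the slot and stops the pointer), 0.032 fully off; moves along the tester's +y, stays where left, friction about 1.5 N
- lock_top (a point): middle of the top of the lock's black knob, 74.5 mm above the bench; knob 26 mm (tester x) by 16 mm (tester y) by 26 mm high, on a bolt plate whose top is 48.5 mm above the bench
- case: blue case fixed to the bench on the other side: tray 190 by 160 mm with four pockets (two by two), lid lying open behind it. Origin on the bench below the tray's centre; x points to the hinge and lid, z up. Rims and ridges 8 mm thick, tops 22 mm above the bench; pocket floors 12 mm above the bench; pockets 83 mm (x) by 68 mm (y)
- pocket1 (a point): centre of the block outline in one pocket, on its floor: where a block's origin belongs, its own x along the case's x. In the case's frame it lies at x -52, y +38 mm; the other pockets' at (-52, -38), (+39, +38) and (+39, -38) mm
- block1: aluminium jaw block 50 mm (x) by 30 mm (y) by 32 mm high, 0.18 kg, a dark bar across its top, and a low tab 12 mm high, 10 wide, reaching to x +39 mm at its +x end; origin at the centre of its underside. Lies flat on the bench at any yaw; may be absent
- block2: aluminium jaw block 50 mm (x) by 30 mm (y) by 32 mm high, 0.18 kg, a dark bar across its top, and a low tab 12 mm high, 10 wide, reaching to x +39 mm at its +x end; origin at the centre of its underside. Lies flat on the bench at any yaw; may be absent
- block3: aluminium jaw block 50 mm (x) by 30 mm (y) by 32 mm high, 0.18 kg, a dark bar across its top, and a low tab 12 mm high, 10 wide, reaching to x +39 mm at its +x end; origin at the centre of its underside. Lies flat on the bench at any yaw; may be absent
- block4: aluminium jaw block 50 mm (x) by 30 mm (y) by 32 mm high, 0.18 kg, a dark bar across its top, and a low tab 12 mm high, 10 wide, reaching to x +39 mm at its +x end; origin at the centre of its underside. Lies flat on the bench at any yaw; may be absent
- block1_tab (a point): centre of the tab of block1, 34 mm from its origin along its +x
- block2_tab (a point): centre of the tab of block2, 34 mm from its origin along its +x
- block3_tab (a point): centre of the tab of block3, 34 mm from its origin along its +x
- block4_tab (a point): centre of the tab of block4, 34 mm from its origin along its +x
- plug: bystander: steel disc, 30 mm across, 20 high, origin under its centre
- nut: bystander: brass flare nut, 24 mm across, 26 high, beside the tester
- nut2: bystander: larger brass flare nut, 28 mm across, 30 high
- coupling: bystander: copper sleeve standing on end, 26 mm across, 32 high
Things that resemble listed ones, but are neither listed nor needed, are in the scene too. Leave any purple look-alike of the block4 alone.

How it is judged:
By the outcome, as a careful person would: the job done as asked, in the order asked, and still so for the second after the job is handed in, with the robot touching nothing.
Of block1, block2, block3, block4 only 3 to 4 are there at a start; the rules pass over those that are not, and their reading is None.
At some moment in a run one of block1, block2, block3, block4 may be knocked a few centimetres aside while the robot is not near it.
Once in a run the grip may slacken for a moment while it holds something.
It also fails if it takes over 208 s, if anything falls off the work surface, if the arm or the gripper's body presses on something with over 40 N, if the wrist force passes 120 N, or if a joint passes its speed limit or range.

## Working session

There is one attempt and no reset: what is moved stays moved. The work goes in short steps, Python scripts to look and compute and a shell command to move; the robot and the scene stay as the last step left them, time stands still between calls to the robot, and variables do not carry over. Pictures are saved under pics/ and viewed, at most 15 in all, crops included, and the job is handed in when it is done.

```bash
ls; mkdir -p pics; python3 - <<'E'
from station import bot
import cv2
o=bot.get_obs(); print({k:o[k] for k in ("t","eef_pos","tool_rot","gripper_width","contact_force")})
for n in("scene","top"):
    c=bot.read_camera(n); cv2.imwrite(f"pics/{n}0.png",c["color"][:,:,::-1]); print(n,c["mtx"],c["dist_coeffs"],c["world_from_camera"])
E
```

```text
pics
{'t': 0.0, 'eef_pos': array([0.1575796 , 0.65576358, 0.24432483]), 'tool_rot': array([-4.40485372e-05,  1.17613074e-01,  9.93059078e-01, -9.11509256e-04]), 'gripper_width': 1.0052111251640752, 'contact_force': array([ 0.23572927, -0.42220406,  0.22908576])}
scene [[491.11530156   0.         315.95527942]
 [  0.         491.11530156 238.94589785]
 [  0.           0.           1.        ]] [-0.08529539  0.          0.          0.          0.        ] [[ 0.62838733 -0.46582699  0.62300448  1.10821574]
 [ 0.77768542  0.35735388 -0.51720749 -0.46980346]
 [ 0.01829614  0.80950813  0.58682351  0.5967874 ]
 [ 0.          0.          0.          1.        ]]
top [[456.96313797   0.         316.87975436]
 [  0.         456.96313797 234.43463406]
 [  0.           0.           1.        ]] [0.03004155 0.         0.         0.         0.        ] [[ 0.00799497  0.99361111 -0.11257464  0.41658733]
 [-0.99938645  0.00410048 -0.03478385 -0.00806472]
 [-0.03410001  0.11278367  0.99303426  1.08016   ]
 [ 0.          0.          0.          1.        ]]
```

View pics/scene0.png

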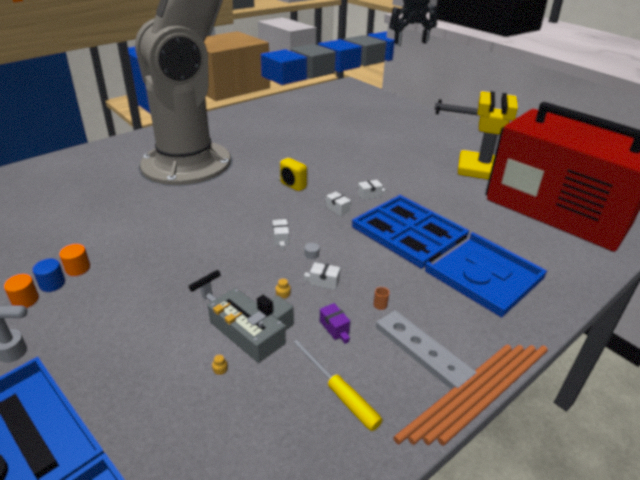

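View pics/top0.png

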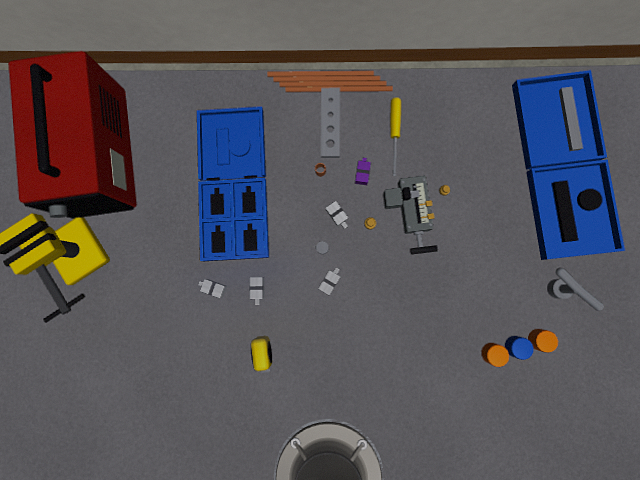

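Scene: white jaw blocks in the top view at (212,289), (256,289), (330,281) and (337,214). The look-alike is the purple block at (363,171). The tester is at (413,205) and its handle at (424,250). The case with four outlines is at (233,185). A different blue case at (570,165) is a decoy, and the toolbox, clamp and similar items don't matter here. I'll check the choice and the tester in close crops.

```bash
cat > h.py <<'E'
from station import bot
import cv2, numpy as np
def cam(n): return bot.read_camera(n)
def ray(c,px):
    u=cv2.undistortPoints(np.array(px,float).reshape(-1,1,2),c["mtx"],np.array(c["dist_coeffs"])).reshape(-1,2)
    T=np.array(c["world_from_camera"]); d=np.c_[u[:,0],-u[:,1],-np.ones(len(u))]@T[:3,:3].T
    return T[:3,3],d
def on_z(c,px,z):
    o,d=ray(c,px); s=(z-o[2])/d[:,2]; return o+d*s[:,None]
def proj(c,P):
    T=np.linalg.inv(np.array(c["world_from_camera"])); P=np.atleast_2d(P)@T[:3,:3].T+T[:3,3]
    P=P*[1,-1,-1]
    return cv2.projectPoints(P,np.zeros(3),np.zeros(3),c["mtx"],np.array(c["dist_coeffs"]))[0].reshape(-1,2)
def crop(c,x0,y0,w,h,f,name):
    cv2.imwrite("pics/"+name,cv2.resize(c["color"][y0:y0+h,x0:x0+w,::-1],None,fx=f,fy=f,interpolation=cv2.INTER_CUBIC))
def blocks(c):
    """white contours: outline with tab -> block origin, yaw"""
    m=cv2.inRange(c["color"],(150,150,150),(255,255,255)); m=cv2.morphologyEx(m,cv2.MORPH_CLOSE,np.ones((5,5)))
    out=[]
    for k in cv2.findContours(m,cv2.RETR_EXTERNAL,cv2.CHAIN_APPROX_NONE)[0]:
        if 120<cv2.contourArea(k)<1500: out.append((k,m))
    return out
E
python3 - <<'E'
from h import *
t=cam("top"); s=cam("scene")
crop(t,380,165,80,95,6,"tt.png"); crop(s,180,260,130,105,6,"ts.png"); crop(t,190,160,190,145,4,"tb.png")
for k,m in blocks(t):
    r=cv2.minAreaRect(k); print(r, on_z(t,[r[0]],.032).round(3))
for n,lo,hi in(("blue",(0,0,90),(60,120,255)),):
    m=cv2.inRange(t["color"],lo,hi)
    for k in cv2.findContours(m,cv2.RETR_EXTERNAL,cv2.CHAIN_APPROX_NONE)[0]:
        if cv2.contourArea(k)>1500:
            b=cv2.boxPoints(cv2.minAreaRect(k)); print(n,b.round(1).tolist(),on_z(t,b,.022)[:,:2].round(4).tolist())
E
```

```text
((209.91404724121094, 287.54071044921875), (24.283485412597656, 12.242644309997559), 19.653825759887695) [[0.412 0.273 0.032]]
((256.0, 288.0), (20.0, 10.0), 90.0) [[0.412 0.167 0.032]]
((330.4705505371094, 279.8823547363281), (11.661903381347656, 26.410781860351562), 30.963754653930664) [[ 0.431 -0.003  0.032]]
((338.2648620605469, 214.9892120361328), (27.34998321533203, 11.616390228271484), 53.97262191772461) [[ 0.581 -0.021  0.032]]
((421.8009338378906, 202.52691650390625), (38.91654968261719, 5.624552249908447), 82.303955078125) [[ 0.61  -0.213  0.032]]
blue [[531.0999755859375, 167.8000030517578], [608.5, 154.89999389648438], [624.2999877929688, 249.89999389648438], [547.0, 262.79998779296875]] [[0.6939, -0.4663], [0.7232, -0.6399], [0.5044, -0.6609], [0.4741, -0.4917]]
blue [[193.39999389648438, 109.0999984741211], [262.1000061035156, 106.30000305175781], [268.29998779296875, 257.6000061035156], [199.60000610351562, 260.3999938964844]] [[0.8404, 0.3303], [0.847, 0.1636], [0.4818, 0.1416], [0.4744, 0.3023]]
blue [[516.2000122070312, 79.5], [591.7999877929688, 66.9000015258789], [606.7999877929688, 156.89999389648438], [531.2000122070312, 169.5]] [[0.9075, -0.4401], [0.935, -0.6135], [0.7186, -0.6359], [0.69, -0.4664]]
```

View pics/tt.png

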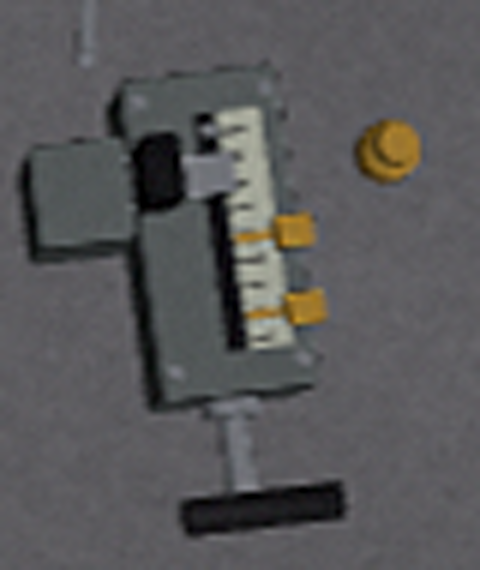

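View pics/ts.png

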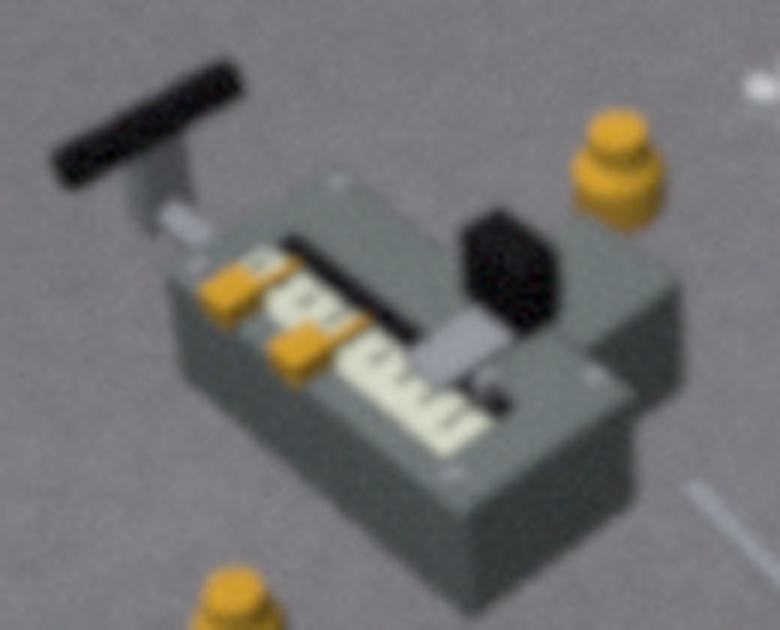

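View pics/tb.png

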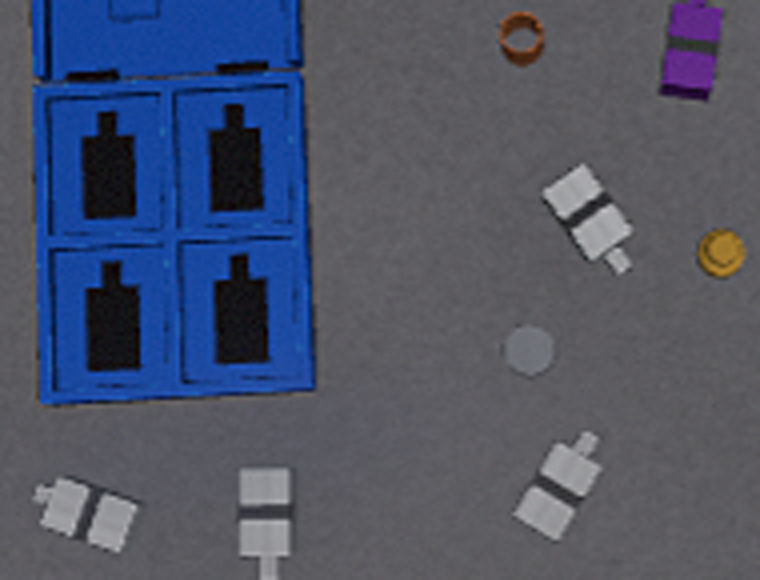

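The crops confirm the choice. All four white blocks have tabs and a dark bar: tabs point upper left (200,283), down (256,305), up right (337,270) and down right (345,226). The case has black outlines with tabs towards the lid. On the tester, the pointer is at about (415,186.5), the clip fingers at about (419,205) and (421,217.5), and the knob at (406.5,193).

```bash
cat >> h.py <<'E'
def tri(ct,pt,cs,ps):
    A=[];b=[]
    (o1,d1),(o2,d2)=ray(ct,[pt]),ray(cs,[ps])
    P=np.zeros((3,3));q=np.zeros(3);L=[]
    for o,d in((o1,d1[0]),(o2,d2[0])):
        d=d/np.linalg.norm(d);M=np.eye(3)-np.outer(d,d);P+=M;q+=M@o;L.append((M,o))
    X=np.linalg.solve(P,q); return X,[np.linalg.norm(M@(X-o)) for M,o in L]
def findblocks(c,z=.032,x0=190,y0=180,x1=380,y1=330,thr=135,f=6):
    im=cv2.resize(c["color"][y0:y1,x0:x1],None,fx=f,fy=f,interpolation=cv2.INTER_CUBIC)
    m=((im.min(2)>thr)*255).astype(np.uint8)
    m=cv2.morphologyEx(m,cv2.MORPH_CLOSE,cv2.getStructuringElement(2,(4*f+1,4*f+1)))
    res=[]
    n,l,st,ce=cv2.connectedComponentsWithStats(m)
    for i in range(1,n):
        if st[i,4]<150*f*f or st[i,4]>700*f*f: continue
        a=((l==i)*255).astype(np.uint8)
        b=cv2.morphologyEx(a,cv2.MORPH_OPEN,cv2.getStructuringElement(2,(8*f+1,8*f+1)))
        k=max(cv2.findContours(b,0,2)[0],key=cv2.contourArea)
        r=cv2.boxPoints(cv2.minAreaRect(k)); px=lambda p:(np.atleast_2d(p)+.5)/f-.5+[x0,y0]
        W=on_z(c,px(r),z)[:,:2]; ctr=W.mean(0)
        e=[W[1]-W[0],W[2]-W[1]]; L=[np.linalg.norm(v) for v in e]; u=e[int(np.argmax(L))]/max(L)
        ys,xs=np.nonzero(cv2.subtract(a,b)); 
        k2=cv2.findContours(a,0,2)[0]; pts=on_z(c,px(np.vstack(k2)[:,0,:].astype(float)),z)[:,:2]-ctr
        s=pts@u; 
        if -s.min()>s.max(): u=-u; s=-s
        res.append((ctr,np.degrees(np.arctan2(u[1],u[0])),sorted(L),s.max(),px(r.mean(0))[0]))
    return res
def pr(R):
    for r in R: print("blk",r[0].round(4),"yaw %.1f"%r[1],"size",np.round(r[2],4),"tab %.3f"%r[3],r[4].round(1))
E
python3 - <<'E'
from h import *
t=cam("top"); s=cam("scene")
for thr in (125,150): pr(findblocks(t,thr=thr))
T=lambda x,y:((x+.5)/6-.5+380,(y+.5)/6-.5+165); S=lambda x,y:((x+.5)/6-.5+180,(y+.5)/6-.5+260)
for n,a,b in(("clip1",(235,239),(365,320)),("clip2",(248,316),(295,263)),("ptr",(210,128),(490,382)),("bar",(264,509),(148,124)),("barL",(185,518),(228,80)),("barR",(344,498),(67,170)),("wingbackL",(34,150),(678,282)),("backR",(270,70),(466,510)),("backL",(130,84),(632,390)),("scaletop",(264,108),(446,456))):
    X,e=tri(t,T(*a),s,S(*b)); print(n,X.round(4),np.round(e,4))
B=lambda p:[((x+.5)/4-.5+y0) for x,y0 in zip(p,(190,160))]
# case: outline boxes (body) centres on pocket floor, tray rim corners
o={"p(+,+)":[(81,137),(134,134),(137,216),(85,219)],"p(+,-)":[(211,130),(262,127),(266,209),(214,212)],"p(-,+)":[(87,289),(138,285),(141,368),(90,371)],"p(-,-)":[(215,282),(267,278),(269,360),(218,364)]}
for n,v in o.items(): W=on_z(t,[B(p) for p in v],.012)[:,:2]; print(n,W.mean(0).round(4),np.linalg.norm(W[1]-W[0]).round(4),np.linalg.norm(W[2]-W[1]).round(4))
W=on_z(t,[B(p) for p in[(34,86),(300,73),(315,388),(41,403)]],.022)[:,:2];print("tray",W.round(4).tolist(),W.mean(0))
E
```

```text
blk [ 0.5853 -0.0177] yaw -145.4 size [0.0297 0.0536] tab 0.039 [337.1 213.1]
blk [ 0.4274 -0.0007] yaw -31.0 size [0.029  0.0525] tab 0.036 [329.4 281.6]
blk [0.3966 0.1675] yaw 87.7 size [0.0238 0.0275] tab 0.016 [255.7 294.6]
blk [0.4109 0.2706] yaw 71.1 size [0.0283 0.0524] tab 0.032 [211. 288.]
clip1 [ 0.6039 -0.2035  0.044 ] [0. 0.]
clip2 [ 0.5744 -0.2075  0.0448] [0.0003 0.0003]
ptr [ 0.6463 -0.1931  0.0486] [0.001 0.001]
bar [ 0.501  -0.2119  0.0464] [0.0003 0.0003]
barL [ 0.4972 -0.1832  0.0456] [0.0003 0.0003]
barR [ 0.5055 -0.2406  0.0476] [0.001 0.001]
wingbackL [ 0.6395 -0.1277  0.0404] [0.0008 0.0008]
backR [ 0.6712 -0.2178  0.039 ] [0.0012 0.0012]
backL [ 0.6654 -0.1633  0.0425] [0.0019 0.0019]
scaletop [ 0.6557 -0.214   0.0429] [0.0017 0.0017]
p(+,+) [0.6104 0.2686] 0.0319 0.0497
p(+,-) [0.6149 0.1914] 0.0306 0.0497
p(-,+) [0.5195 0.2628] 0.0304 0.0494
p(-,-) [0.5242 0.1868] 0.0309 0.0487
tray [[0.663, 0.3127], [0.6711, 0.1541], [0.4841, 0.1415], [0.4745, 0.3016]] [0.57318274 0.22747642]
```

```bash
cat >> h.py <<'E'
from scipy.spatial.transform import Rotation as Ro
def need(xyz,thy):
    """turn about tool z, then shift in tool axes after the turn, to bring the tool y line to world angle thy (mod 180)"""
    o=bot.get_obs(); w,x,y,z=o["tool_rot"]; R=Ro.from_quat([x,y,z,w]); c=R.as_matrix()[:,1]
    cur=np.degrees(np.arctan2(c[1],c[0])); d=-((thy-cur+90)%180-90)
    R2=R*Ro.from_euler("z",d,degrees=True); v=R2.inv().apply(np.array(xyz)-o["eef_pos"])
    print("t %.1f cur"%o["t"],np.round(o["eef_pos"],4),"thy %.1f"%cur,"turn %.1f"%d,"shift mm",(v*1000).round(1),"q7 %.2f"%o["q"][6],"F",np.round(o["contact_force"],1),"w %.1f g %.0f"%(o["gripper_width"]*85.4,o["grasp_force"]))
X0=np.array([.595,-.1988]); ty=np.radians(8.1); tx_=np.array([np.cos(ty),np.sin(ty)]); ty_=np.array([-np.sin(ty),np.cos(ty)])
E
python3 - <<'E'
from h import *
t=cam("top"); s=cam("scene")
T=lambda x,y:((x+.5)/6-.5+380,(y+.5)/6-.5+165); S=lambda x,y:((x+.5)/6-.5+180,(y+.5)/6-.5+260)
k=on_z(t,[T(160,170)],.0745)[0]; print("knob top cam",k,"scene",on_z(s,[S(497,240)],.0745)[0])
f=lambda p:((p[:2]-X0)@tx_,(p[:2]-X0)@ty_)
print("knob in tester",f(k)); print("ptr",f(on_z(t,[T(208,126)],.052)[0]))
# dark knob in top image
im=cv2.resize(t["color"][165:260,380:460],None,fx=6,fy=6,interpolation=cv2.INTER_CUBIC); m=((im.max(2)<40)*255).astype(np.uint8)
for q in cv2.findContours(m,0,2)[0]:
    if cv2.contourArea(q)>800: r=cv2.minAreaRect(q); print(r, on_z(t,[T(*r[0])],.0745).round(4))
need([*k[:2],.15],98.1)
E
```

```text
knob top cam [ 0.62421805 -0.17071105  0.0745    ] scene [ 0.6276098  -0.17568243  0.0745    ]
knob in tester (np.float64(0.03288433123402152), np.float64(0.023691862333143427))
ptr (np.float64(0.05116805607425048), np.float64(-0.0010143574675191393))
((262.5954284667969, 508.7537841796875), (36.581512451171875, 161.2575225830078), 82.78573608398438) [[ 0.4987 -0.2061  0.0745]]
((143.1654510498047, 321.044677734375), (173.2813720703125, 38.3939323425293), 73.10134887695312) [[ 0.5677 -0.1638  0.0745]]
((226.07701110839844, 271.5134582519531), (155.70803833007812, 19.38315200805664), 81.46923065185547) [[ 0.5862 -0.1943  0.0745]]
((29.972970962524414, 210.33782958984375), (98.31059265136719, 14.631509780883789), 80.53767395019531) [[ 0.609  -0.1227  0.0745]]
((156.79351806640625, 172.99490356445312), (77.75785064697266, 49.83279037475586), 83.2901611328125) [[ 0.6231 -0.1695  0.0745]]
t 0.4 cur [0.1577 0.6562 0.2452] thy 76.5 turn -21.6 shift mm [-345.3 -884.4   95.4] q7 -0.08 F [-0.2 -0.4  0.1] w 85.5 g 0
```

```bash
python3 -m inch '[[0,0,0,-7.2],[0,0,0,-7.2],[0,0,0,-7.2],[-0.0173,-0.0442,0,0],[-0.0173,-0.0442,0,0],[-0.0173,-0.0442,0,0],[-0.0173,-0.0442,0,0],[-0.0173,-0.0442,0,0],[-0.0173,-0.0442,0,0],[-0.0173,-0.0442,0,0],[-0.0173,-0.0442,0,0],[-0.0173,-0.0442,0,0]]' 0.045 40
python3 -m inch '[[-0.0173,-0.0442,0,0],[-0.0173,-0.0442,0,0],[-0.0173,-0.0442,0,0],[-0.0173,-0.0442,0,0],[-0.0173,-0.0442,0,0],[-0.0173,-0.0442,0,0],[-0.0173,-0.0442,0,0],[-0.0173,-0.0442,0,0],[-0.0173,-0.0442,0,0],[-0.0173,-0.0442,0,0],[-0.0173,-0.0442,0,0],[0,0,0,0]]'
python3 - <<'E'
from h import *
need([.6243,-.1715,.069],98.1)
t=cam("top"); s=cam("scene"); crop(t,360,150,130,120,5,"a1.png"); crop(s,180,230,130,120,5,"a2.png")
E
```

```text
t: 1.6
eef_pos: [0.3685, 0.2827, 0.2457]
tool_rot: [0.0, -0.071, 0.998, 0.0]
contact_force: [1.5, 0.2, -0.2]
gripper_width: 0.53
grasp_force: 0.0
t: 2.8
eef_pos: [0.6256, -0.178, 0.2453]
tool_rot: [0.0, -0.066, 0.998, -0.003]
contact_force: [-1.1, 0.4, -0.4]
gripper_width: 0.526
grasp_force: 0.0
t 2.8 cur [ 0.6256 -0.178   0.2453] thy 97.6 turn -0.5 shift mm [  0.4   7.5 176.3] q7 2.06 F [-1.1  0.4 -0.4] w 44.9 g 0
```

```bash
python3 -m inch '[[0,0.0075,0.03,-0.5],[0,0,0.04,0],[0,0,0.04,0],[0,0,0.03,0],[0,0,0.02,0],[0,0,0.016,0],[0,0,0,0],[0,0,0,0]]'
python3 - <<'E'
from h import *
need([.6243,-.1715,.069],98.1)
E
python3 -m inch '[[0,0,0,0],[0,0,0,0],[0,0,0,0],[0,0,0,0],[0,0,0,0],[0,0,0,0]]' 0 30
python3 - <<'E'
from h import *
need([.6243,-.1715,.069],98.1)
s=cam("scene"); crop(s,180,230,130,120,5,"a2.png")
E
```

```text
t: 3.7
eef_pos: [0.624, -0.1622, 0.07]
tool_rot: [0.0, -0.075, 0.997, 0.0]
contact_force: [-0.5, -0.2, -0.1]
gripper_width: 0.528
grasp_force: 0.0
t 3.7 cur [ 0.624  -0.1622  0.07  ] thy 98.6 turn 0.5 shift mm [ 1.  -9.3  1. ] q7 2.13 F [-0.5 -0.2 -0.1] w 45.1 g 0
t: 4.3
eef_pos: [0.6248, -0.1636, 0.0711]
tool_rot: [0.002, -0.074, 0.997, -0.0]
contact_force: [0.1, -0.6, 7.4]
gripper_width: 0.182
grasp_force: 31.7
t 4.3 cur [ 0.6248 -0.1636  0.0711] thy 98.5 turn 0.4 shift mm [ 1.6 -7.7  2.1] q7 2.13 F [ 0.1 -0.6  7.4] w 15.5 g 32
```

View pics/a2.png

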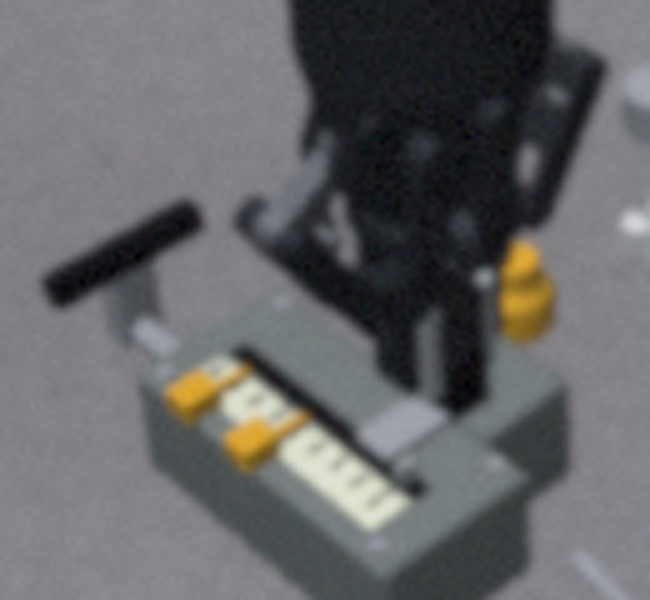

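The gripper is closed on the knob (15.5 mm, knob is 16). The bolt at (400,430) still lies over the slot.

```bash
python3 -m inch '[[0,0.004,-0.001,0],[0,0.005,-0.001,0],[0,0.005,0,0],[0,0.005,0,0],[0,0.004,0,0],[0,0.003,0,0],[0,0,0,0],[0,0,0,0]]'
python3 -m inch '[[0,0.002,0,0],[0,0.002,0,0],[0,0.001,0,0],[0,0,0,0],[0,0,0,0]]'
python3 - <<'E'
from h import *
need([.6243,-.1715,.069],98.1)
o=bot.get_obs(); p=o["eef_pos"][:2]-X0; print(p@tx_,p@ty_, o["contact_force"]@[*ty_,0])
E
```

```text
t: 5.15
eef_pos: [0.6216, -0.1414, 0.0713]
tool_rot: [0.002, -0.074, 0.997, -0.003]
contact_force: [8.8, -12.3, -12.3]
gripper_width: 0.175
grasp_force: 29.7
t: 5.65
eef_pos: [0.6214, -0.1411, 0.0714]
tool_rot: [0.004, -0.072, 0.997, -0.006]
contact_force: [14.0, -21.2, -19.3]
gripper_width: 0.177
grasp_force: 29.5
t 5.7 cur [ 0.6214 -0.1411  0.0714] thy 98.3 turn 0.2 shift mm [  1.4 -30.5   2.8] q7 2.08 F [ 14.  -21.2 -19.3] w 15.1 g 29
0.03423839983197571 0.05338355982661266 -22.90990880322592
```

```bash
python3 -m inch '[[0,-0.004,0,0],[0,-0.003,0,0],[0,0,0,0],[0,0,0,0]]'
python3 -m inch '[[0,0,0,0],[0,0,0,0],[0,0,0,0],[0,0,-0.015,0],[0,0,-0.02,0],[0,0,-0.03,0],[0,0,-0.03,0],[0,0,0,0],[0,0,0,0]]' 0.045
python3 - <<'E'
from h import *
need([.501,-.2119,.15],8.1)
t=cam("top"); s=cam("scene"); a=cv2.resize(t["color"][165:260,380:460],None,fx=4,fy=4,interpolation=2); b=cv2.resize(s["color"][260:355,190:300],None,fx=4,fy=4,interpolation=2)
cv2.imwrite("pics/a3.png",np.hstack([a,b])[:,:,::-1])
E
```

```text
t: 6.05
eef_pos: [0.6217, -0.1416, 0.0713]
tool_rot: [0.002, -0.074, 0.997, -0.002]
contact_force: [7.2, -7.3, -10.3]
gripper_width: 0.18
grasp_force: 31.3
t: 6.95
eef_pos: [0.6205, -0.1389, 0.1679]
tool_rot: [0.001, -0.075, 0.997, 0.0]
contact_force: [0.6, 0.2, -0.3]
gripper_width: 0.523
grasp_force: 0.0
t 7.0 cur [ 0.6205 -0.1389  0.1679] thy 98.6 turn -89.5 shift mm [ 55.5 128.6  17.6] q7 2.05 F [ 0.6  0.2 -0.3] w 44.7 g 0
```

View pics/a3.png

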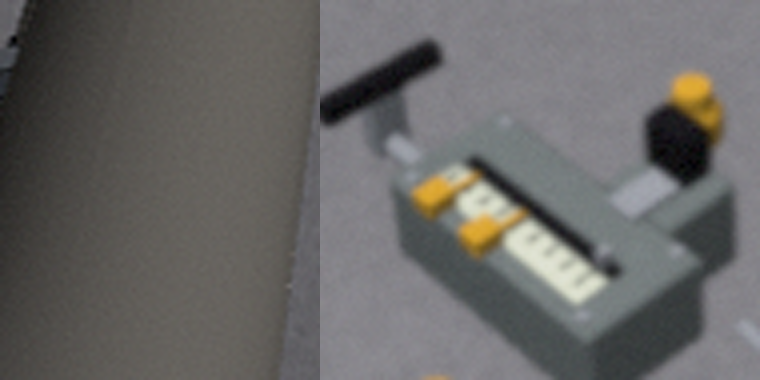

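The lock is off: the knob is out on the wing and the bolt is clear of the slot. The pointer is free at about (603,250) in the composite. The arm blocks the top view here, so I'll measure in the scene view.

```bash
python3 - <<'E'
from h import *
s=cam("scene"); f=lambda p:np.round([(p[:2]-X0)@tx_*1e3,(p[:2]-X0)@ty_*1e3],1)
S=lambda x,y:((x-320+.5)/4-.5+190,(y+.5)/4-.5+260)
print("ptr top",f(on_z(s,[S(604,246)],.052)[0]),"base",f(on_z(s,[S(604,262)],.044)[0]))
print("c1",f(on_z(s,[S(525,212)],.0445)[0]),"c2",f(on_z(s,[S(479,175)],.0445)[0]))
print("bar",f(on_z(s,[S(380,82)],.048)[0]))
im=s["color"][315:335,250:275].min(2); print(im)
E
```

```text
ptr top [50.8 -0.6] base [51.  -1.4]
c1 [ 8.6 -5.2] c2 [-21.   -4.5]
bar [-92.9   0.1]
[[ 77  93 107 113 117 119 116 118 117 117 117 116 118 117 117 115 119 121
  114 111 108 106 103 108 110]
 [ 48  68  90 107 112 118 118 118 118 117 116 118 119 119 120 118 117 118
  117 112 113 117 113 106 109]
 [ 28  46  65  83  95 111 118 118 120 118 117 117 118 118 117 121 120 116
  121 119 117 118 116 115 111]
 [ 38  34  44  55  75  96 111 117 118 118 119 118 118 116 117 119 116 116
  118 121 120 118 119 115 115]
 [ 65  35  34  39  50  72  94 106 109 117 118 120 119 119 116 118 115 117
  117 118 117 119 117 119 116]
 [103  70  47  35  37  48  68  87 104 112 121 126 122 121 117 119 118 120
  117 122 120 122 119 119 120]
 [145 116  82  48  28  31  43  60  87 115 130 137 129 122 121 116 117 118
  122 119 118 121 120 115 115]
 [185 164 131  92  61  38  31  46  80 116 136 139 130 117 118 118 117 120
  120 122 122 121 119 119 113]
 [203 189 167 134 103  66  39  51  83 112 127 120 111 112 114 117 118 120
  120 118 122 120 119 118 116]
 [204 192 177 161 140 110  78  61  79 101 106  93  91  96 110 114 11
[... 387 characters left out ...]
52 142 118  81  56  47  68  93 111 117
  122 119 120 121 118 118 118]
 [212 210 209 199 183 170 172 182 185 182 158 122  92  76  91 109 117 120
  119 118 120 118 118 119 117]
 [210 210 203 186 173 171 190 201 203 193 177 152 120 104 108 116 119 118
  121 117 119 118 117 118 118]
 [203 207 199 190 182 193 201 207 203 186 165 143 123 117 117 119 118 119
  121 119 118 118 118 114 113]
 [192 202 205 202 205 204 202 198 185 165 142 129 120 121 121 119 119 120
  116 118 119 120 113 105  97]
 [164 186 202 207 211 203 193 175 156 139 128 122 116 120 119 118 116 118
  119 117 116 112 105  98  86]
 [140 156 185 200 199 187 170 148 134 124 124 121 122 120 117 121 119 118
  119 115 109 102  89  83  72]]
```

```bash
python3 -m inch '[[0,0,0,8.2],[0,0,0,8.2],[0,0,0,8.2],[0,0,0,8.2],[0,0,0,8.2],[0,0,0,8.2],[0,0,0,8.2],[0,0,0,8.2],[0,0,0,8.2],[0,0,0,8.2],[0,0,0,8.5],[0,0,0,0]]' 0.04
python3 -m inch '[[-0.0139,-0.0321,0,0],[-0.0139,-0.0321,0,0],[-0.0139,-0.0321,0,0],[-0.0139,-0.0321,0,0],[0,0,0,0],[0,0,0,0],[0,0,0,0]]'
python3 - <<'E'
from h import *
need([.501,-.2119,.046],8.1)
E
```

```text
t: 8.3
eef_pos: [0.6194, -0.1386, 0.1651]
tool_rot: [-0.001, 0.656, 0.755, -0.001]
contact_force: [0.3, 0.1, -0.2]
gripper_width: 0.466
grasp_force: 0.0
t: 9.0
eef_pos: [0.5016, -0.2114, 0.1661]
tool_rot: [0.0, 0.654, 0.756, 0.0]
contact_force: [0.1, -0.4, 0.5]
gripper_width: 0.471
grasp_force: 0.0
t 9.0 cur [ 0.5016 -0.2114  0.1661] thy 8.3 turn 0.2 shift mm [ -0.4  -0.7 120.1] q7 0.87 F [ 0.1 -0.4  0.5] w 40.2 g 0
```

```bash
python3 -m inch '[[0,0,0.04,0],[0,0,0.035,0],[0,0,0.025,0],[0,0,0.015,0],[0,0,0.005,0],[0,0,0,0],[0,0,0,0]]'
python3 -m inch '[[0,0,0,0],[0,0,0,0],[0,0,0,0],[0,0,0,0],[0,0,0,0],[0,0,0,0]]' 0 80
python3 - <<'E'
from h import *
need([.501,-.2119,.046],8.1)
o=bot.get_obs(); p=o["eef_pos"][:2]-X0; print(p@tx_,p@ty_)
E
```

```text
t: 9.7
eef_pos: [0.5016, -0.2125, 0.0472]
tool_rot: [0.001, 0.655, 0.755, 0.0]
contact_force: [0.2, -0.3, 0.0]
gripper_width: 0.47
grasp_force: 0.0
t: 10.3
eef_pos: [0.5027, -0.2122, 0.0475]
tool_rot: [0.001, 0.655, 0.755, 0.001]
contact_force: [3.9, 2.0, 7.3]
gripper_width: 0.132
grasp_force: 78.2
t 10.3 cur [ 0.5027 -0.2122  0.0475] thy 8.1 turn 0.0 shift mm [ 0.5 -1.7  1.5] q7 1.02 F [3.9 2.  7.3] w 11.3 g 78
-0.09321959724667779 -0.00021873277800894152
```

```bash
python3 -m inch '[[0,-0.004,0,0],[0,-0.004,0,0],[0,-0.005,0,0],[0,-0.005,0,0],[0,-0.005,0,0],[0,-0.005,0,0],[0,-0.005,0,0],[0,-0.004,0,0],[0,-0.003,0,0],[0,0,0,0],[0,0,0,0]]'
python3 - <<'E'
from h import *
o=bot.get_obs(); p=o["eef_pos"][:2]-X0; print(p@tx_*1e3,p@ty_*1e3,o["contact_force"])
s=cam("scene"); t=cam("top"); a=cv2.resize(t["color"][165:260,380:460],None,fx=4,fy=4,interpolation=2); b=cv2.resize(s["color"][260:355,190:300],None,fx=4,fy=4,interpolation=2)
cv2.imwrite("pics/b1.png",np.hstack([a,b])[:,:,::-1])
E
```

```text
t: 11.4
eef_pos: [0.4642, -0.2171, 0.0474]
tool_rot: [0.002, 0.655, 0.756, 0.002]
contact_force: [7.4, 4.1, 4.5]
gripper_width: 0.141
grasp_force: 58.8
-132.08024816981322 0.2942678246447439 [7.44710516 4.06814547 4.52636525]
```

View pics/b1.png

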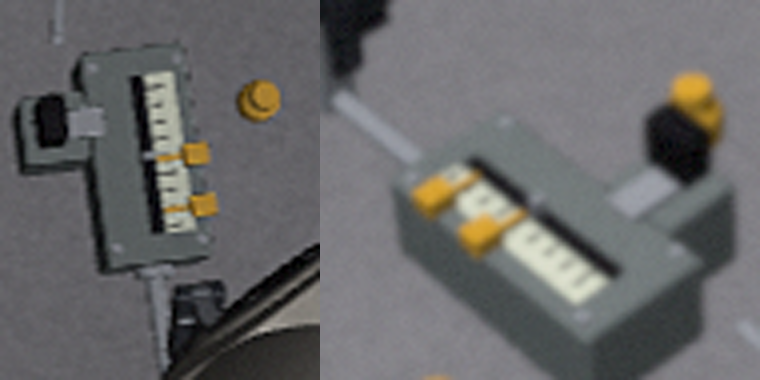

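Both views show the pointer nearly at the first clip: about (150,156) in the top half of the picture against the finger at row ~160. I'll measure the gap precisely with profiles along the tester x axis.

```bash
cat >> h.py <<'E'
def prof(c,yl,z,xs):
    """mean R,G,B along tester x at local y values yl, height z"""
    acc=0
    for y in yl:
        P=np.array([[*(X0+x*tx_+y*ty_),z] for x in xs]); p=proj(c,P).astype(np.float32)
        acc=acc+cv2.remap(c["color"],p[:,0].reshape(1,-1),p[:,1].reshape(1,-1),cv2.INTER_CUBIC)[0].astype(float)
    return acc/len(yl)
def peak(xs,v):
    i=int(np.argmax(v)); w=np.clip(v-0.5*v.max(),0,None)*(abs(xs-xs[i])<.006); return (w@xs)/w.sum()*1e3
def marks():
    for n in("scene","top"):
        c=cam(n); xs=np.arange(-.04,.062,.0005)
        f=prof(c,[-.006,-.008,-.010],.0455,xs); b=f[:,0]-f[:,2]
        i=xs<-.008; j=(xs>=-.008)&(xs<.025)
        g=prof(c,[-.001,0,.001],.050,xs).min(1); g=np.clip(g-np.median(g)-15,0,None); g[(xs<-.037)|(xs>.056)]=0
        print(n,"clip2 %.1f clip1 %.1f ptr %.1f"%(peak(xs[i],b[i]),peak(xs[j],b[j]),peak(xs,g)),"contrast",b[i].max().round(),b[j].max().round(),g.max().round())
    o=bot.get_obs(); p=o["eef_pos"][:2]-X0; print("t %.1f tcp local x %.1f y %.1f"%(o["t"],p@tx_*1e3,p@ty_*1e3),"F",np.round(o["contact_force"],1),"g %.0f"%o["grasp_force"])
E
python3 -c "
from h import *
marks()"
```

```text
scene clip2 -20.9 clip1 8.8 ptr 10.5 contrast 87.0 85.0 12.0
top clip2 -21.6 clip1 8.1 ptr 10.5 contrast 116.0 114.0 105.0
t 11.6 tcp local x -131.9 y 0.3 F [5.7 4.  5.5] g 78
```

```bash
python3 -m inch '[[0,-0.001,0,0],[0,-0.0015,0,0],[0,0,0,0],[0,0,0,0]]'
python3 -c "
from h import *
marks()"
```

```text
t: 12.0
eef_pos: [0.462, -0.2174, 0.0475]
tool_rot: [0.002, 0.655, 0.756, 0.002]
contact_force: [6.8, 3.9, 5.5]
gripper_width: 0.134
grasp_force: 78.2
scene clip2 -21.0 clip1 8.9 ptr 8.0 contrast 85.0 83.0 14.0
top clip2 -21.6 clip1 8.1 ptr 8.1 contrast 116.0 112.0 110.0
t 12.1 tcp local x -134.3 y 0.3 F [6.5 4.7 5.3] g 78
```

Pointer is level with clip 1 to within half a millimetre. I'll nudge back 0.5 mm and hold.

```bash
python3 -m inch '[[0,0.0005,0,0],[0,0,0,0],[0,0,0,0],[0,0,0,0],[0,0,0,0],[0,0,0,0],[0,0,0,0],[0,0,0,0],[0,0,0,0],[0,0,0,0],[0,0,0,0],[0,0,0,0]]'
python3 -m inch '[[0,0,0,0],[0,0,0,0],[0,0,0,0],[0,0,0,0],[0,0,0,0],[0,0,0,0],[0,0,0,0],[0,0,0,0],[0,0,0,0],[0,0,0,0],[0,0,0,0],[0,0,0,0]]'
python3 -c "
from h import *
marks()"
python3 -m inch '[[0,0,0,0],[0,0,0,0],[0,0,0,0],[0,0,0,0],[0,0,0,0]]'
python3 -m inch '[[0,-0.004,0,0],[0,-0.004,0,0],[0,-0.004,0,0],[0,-0.004,0,0],[0,-0.004,0,0],[0,-0.003,0,0],[0,-0.003,0,0],[0,-0.001,0,0],[0,0,0,0],[0,0,0,0],[0,0,0,0]]'
python3 -c "
from h import *
marks()"
```

```text
t: 13.3
eef_pos: [0.4626, -0.2173, 0.0475]
tool_rot: [0.002, 0.655, 0.756, 0.002]
contact_force: [7.8, 4.8, 5.1]
gripper_width: 0.13
grasp_force: 78.2
t: 14.5
eef_pos: [0.4626, -0.2173, 0.0475]
tool_rot: [0.002, 0.655, 0.756, 0.002]
contact_force: [6.5, 3.9, 5.9]
gripper_width: 0.132
grasp_force: 78.2
scene clip2 -20.9 clip1 8.9 ptr 8.5 contrast 86.0 82.0 14.0
top clip2 -21.6 clip1 8.1 ptr 8.5 contrast 118.0 111.0 104.0
t 14.6 tcp local x -133.7 y 0.3 F [6.4 3.4 4.6] g 78
t: 15.1
eef_pos: [0.4626, -0.2173, 0.0475]
tool_rot: [0.002, 0.655, 0.756, 0.002]
contact_force: [6.8, 3.6, 5.1]
gripper_width: 0.131
grasp_force: 78.2
t: 16.2
eef_pos: [0.4365, -0.2206, 0.0475]
tool_rot: [0.002, 0.655, 0.756, 0.002]
contact_force: [8.8, 5.5, 4.8]
gripper_width: 0.134
grasp_force: 78.2
scene clip2 -21.0 clip1 8.9 ptr -17.5 contrast 86.0 87.0 14.0
top clip2 -21.6 clip1 8.1 ptr -17.3 contrast 117.0 115.0 109.0
t 16.3 tcp local x -160.0 y 0.7 F [9.1 5.3 5.3] g 78
```

```bash
python3 -m inch '[[0,-0.002,0,0],[0,-0.0015,0,0],[0,0,0,0],[0,0,0,0],[0,0,0,0],[0,0,0,0],[0,0,0,0],[0,0,0,0],[0,0,0,0],[0,0,0,0],[0,0,0,0],[0,0,0,0]]'
python3 -c "
from h import *
marks()"
python3 -m inch '[[0,0,0,0],[0,0,0,0],[0,0,0,0],[0,0,0,0],[0,0,0,0],[0,0,0,0],[0,0,0,0],[0,0,0,0],[0,0,0,0],[0,0,0,0],[0,0,0,0],[0,0,0,0]]'
python3 -m inch '[[0,0,0,0],[0,0,0,0],[0,0,0,0],[0,0,0,0],[0,0,0,0],[0,0,0,0]]'
```

```text
t: 17.5
eef_pos: [0.4332, -0.2211, 0.0475]
tool_rot: [0.002, 0.655, 0.756, 0.002]
contact_force: [8.5, 6.9, 4.9]
gripper_width: 0.134
grasp_force: 78.1
scene clip2 -21.0 clip1 8.9 ptr -21.0 contrast 84.0 87.0 11.0
top clip2 -21.7 clip1 8.1 ptr -21.0 contrast 115.0 115.0 105.0
t 17.6 tcp local x -163.4 y 0.7 F [9.  5.6 5.2] g 78
t: 18.8
eef_pos: [0.4332, -0.2211, 0.0475]
tool_rot: [0.002, 0.655, 0.756, 0.002]
contact_force: [10.5, 6.3, 4.9]
gripper_width: 0.13
grasp_force: 78.1
t: 19.4
eef_pos: [0.4332, -0.2211, 0.0475]
tool_rot: [0.002, 0.655, 0.756, 0.002]
contact_force: [9.1, 6.5, 4.7]
gripper_width: 0.134
grasp_force: 78.1
```

Level at clip 2 and held over 2 s. Now guide it home and release.

```bash
python3 -m inch '[[0,0.005,0,0],[0,0.006,0,0],[0,0.007,0,0],[0,0.007,0,0],[0,0.007,0,0],[0,0.007,0,0],[0,0.007,0,0],[0,0.007,0,0],[0,0.006,0,0],[0,0.005,0,0],[0,0.004,0,0],[0,0.003,0,0]]'
python3 -m inch '[[0,0,0,0],[0,0,0,0],[0,0,0,0],[0,0,0,0],[0,0,-0.01,0],[0,0,-0.03,0],[0,0,-0.04,0],[0,0,-0.04,0],[0,0,0,0],[0,0,0,0],[0,0,0,0]]' 0.04
python3 - <<'E'
from h import *
marks()
s=cam("scene"); b=cv2.resize(s["color"][260:355,180:310],None,fx=4,fy=4,interpolation=2); cv2.imwrite("pics/c1.png",b[:,:,::-1])
k=X0+.0335*tx_+.0545*ty_; need([*k,.071],98.1)
E
```

```text
t: 20.6
eef_pos: [0.5016, -0.2123, 0.0475]
tool_rot: [0.002, 0.655, 0.755, 0.001]
contact_force: [3.6, 2.0, 7.0]
gripper_width: 0.13
grasp_force: 78.5
t: 21.7
eef_pos: [0.4985, -0.2118, 0.1656]
tool_rot: [-0.001, 0.655, 0.755, -0.0]
contact_force: [0.1, 0.6, -0.3]
gripper_width: 0.465
grasp_force: 0.0
scene clip2 -21.0 clip1 8.9 ptr 50.1 contrast 85.0 87.0 21.0
top clip2 -21.6 clip1 8.1 ptr 50.2 contrast 116.0 112.0 98.0
t 21.8 tcp local x -97.6 y 0.6 F [-0.   0.5 -0.8] g 0
t 21.9 cur [ 0.4984 -0.2121  0.1653] thy 8.1 turn 90.0 shift mm [131.2 -54.   94. ] q7 0.88 F [-0.9  0.3 -0.3] w 40.0 g 0
```

View pics/c1.png

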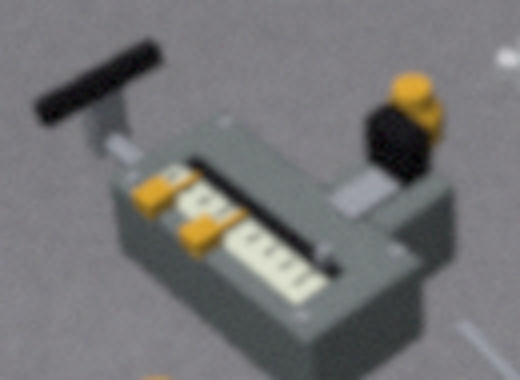

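The pointer is back at 50.1 mm (home). Next I'll put the lock on.

```bash
python3 -m inch '[[0,0,0,8.2],[0,0,0,8.2],[0,0,0,8.2],[0,0,0,8.2],[0,0,0,8.2],[0,0,0,8.2],[0,0,0,8.2],[0,0,0,8.2],[0,0,0,8.2],[0,0,0,8.2],[0,0,0,8],[0,0,0,0]]' 0.045
python3 -m inch '[[0.0328,-0.0132,0,0],[0.0328,-0.0132,0,0],[0.0328,-0.0132,0,0],[0.0328,-0.0134,0,0],[0,0,0,0],[0,0,0,0],[0,0,0,0]]'
python3 - <<'E'
from h import *
k=X0+.034*tx_+.0535*ty_; need([*k,.072],98.1)
E
```

```text
t: 23.05
eef_pos: [0.4987, -0.2123, 0.1653]
tool_rot: [0.0, 0.998, 0.07, -0.001]
contact_force: [-0.2, -0.2, 0.5]
gripper_width: 0.53
grasp_force: 0.0
t: 23.75
eef_pos: [0.6204, -0.1425, 0.1661]
tool_rot: [0.0, 0.998, 0.07, -0.0]
contact_force: [-0.2, 0.1, 0.3]
gripper_width: 0.531
grasp_force: 0.0
t 23.8 cur [ 0.6204 -0.1425  0.1661] thy -81.9 turn -0.0 shift mm [ 1.  -1.3 94.1] q7 -0.57 F [-0.2  0.1  0.3] w 45.3 g 0
```

```bash
python3 -m inch '[[0.001,-0.0013,0.04,0],[0,0,0.03,0],[0,0,0.015,0],[0,0,0.0095,0],[0,0,0,0],[0,0,0,0],[0,0,0,0]]'
python3 -m inch '[[0,0,0,0],[0,0,0,0],[0,0,0,0],[0,0,0,0],[0,0,0,0]]' 0 30
python3 -m inch '[[0,0.004,0,0],[0,0.005,0,0],[0,0.005,0,0],[0,0.005,0,0],[0,0.005,0,0],[0,0.005,0,0],[0,0.003,0,0],[0,0.002,0,0],[0,0.002,0,0],[0,0,0,0],[0,0,0,0]]'
python3 - <<'E'
from h import *
need([*X0,.072],98.1)
o=bot.get_obs(); p=o["eef_pos"][:2]-X0; print(p@tx_,p@ty_, o["contact_force"][:2]@ty_)
E
```

```text
t: 24.45
eef_pos: [0.6231, -0.1405, 0.0732]
tool_rot: [0.0, 0.998, 0.071, 0.001]
contact_force: [0.1, 0.4, -0.3]
gripper_width: 0.529
grasp_force: 0.0
t: 24.95
eef_pos: [0.623, -0.1414, 0.0727]
tool_rot: [0.001, 0.998, 0.07, 0.001]
contact_force: [1.0, -6.2, 3.6]
gripper_width: 0.176
grasp_force: 35.0
t: 26.05
eef_pos: [0.6273, -0.1736, 0.0726]
tool_rot: [-0.002, 0.997, 0.071, -0.0]
contact_force: [-3.0, 4.7, 12.2]
gripper_width: 0.181
grasp_force: 36.6
t 26.1 cur [ 0.6273 -0.1736  0.0726] thy -81.9 turn 0.0 shift mm [-35.6  20.4   0.5] q7 -0.47 F [-3.   4.7 12.2] w 15.5 g 37
0.03556384376776754 0.020388424656668323 5.095787987272257
```

```bash
python3 -m inch '[[0,0.002,0,0],[0,0.002,0,0],[0,0.001,0,0],[0,0,0,0],[0,0,0,0]]'
python3 -m inch '[[0,-0.002,0,0],[0,0,0,0],[0,0,0,0]]'
python3 -m inch '[[0,0,0,0],[0,0,0,0],[0,0,0,0],[0,0,-0.02,0],[0,0,-0.03,0],[0,0,-0.04,0],[0,0,-0.04,0],[-0.03,0,-0.03,0],[-0.04,0,0,0],[-0.04,0,0,0],[-0.04,0,0,0],[-0.04,0,0,0]]' 0.045
python3 - <<'E'
from h import *
t=cam("top"); s=cam("scene"); a=cv2.resize(t["color"][165:310,190:460],None,fx=2.2,fy=2.2,interpolation=2); b=cv2.resize(s["color"][260:355,180:310],None,fx=3,fy=3,interpolation=2)
h=np.zeros((a.shape[0]+b.shape[0],a.shape[1],3),np.uint8); h[:a.shape[0]]=a; h[a.shape[0]:,:b.shape[1]]=b
cv2.imwrite("pics/d1.png",h[:,:,::-1]); need([.4274,0,.2],59)
E
```

```text
t: 26.55
eef_pos: [0.6276, -0.1741, 0.0725]
tool_rot: [-0.007, 0.997, 0.072, -0.001]
contact_force: [-9.7, 16.8, 21.9]
gripper_width: 0.18
grasp_force: 39.0
t: 26.85
eef_pos: [0.6275, -0.1739, 0.0726]
tool_rot: [-0.005, 0.997, 0.072, -0.001]
contact_force: [-6.3, 12.4, 18.3]
gripper_width: 0.179
grasp_force: 38.0
t: 28.05
eef_pos: [0.4379, -0.2061, 0.2324]
tool_rot: [0.0, 0.998, 0.07, -0.0]
contact_force: [0.3, -0.6, 1.7]
gripper_width: 0.528
grasp_force: 0.0
t 28.1 cur [ 0.4341 -0.2067  0.2322] thy -82.3 turn 38.7 shift mm [-112.1 -173.6   33.1] q7 -0.45 F [ 0.5 -0.7  1.3] w 44.5 g 0
```

View pics/d1.png

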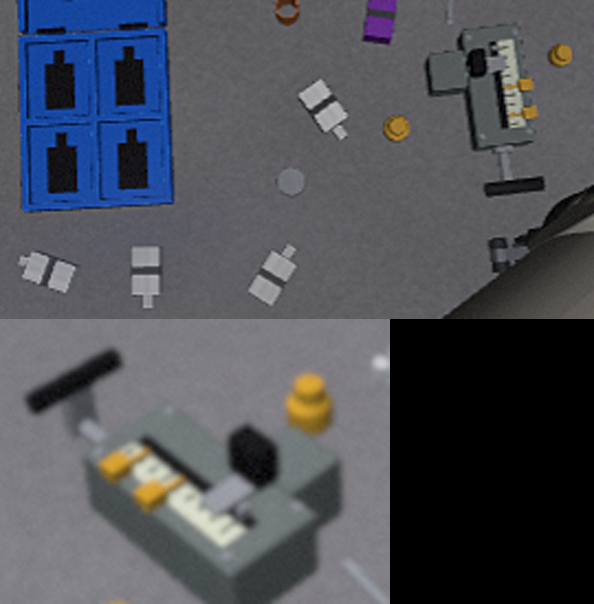

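The lock is on: the bolt lies over the slot again and the pointer is home. Blocks and case haven't moved. Next, the blocks.

```bash
sed -i 's/(4\*f+1,4\*f+1)/(6*f+1,6*f+1)/; s/thr=135/thr=125/' h.py
cat >> h.py <<'E'
C0=np.array([.5737,.2278]); cy=np.radians(3.4); cx_=np.array([np.cos(cy),np.sin(cy)]); cy_=np.array([-np.sin(cy),np.cos(cy)])
def pocket(a,b): return C0+a*cx_+b*cy_
E
python3 - <<'E'
from h import *
c=cam("top"); pr(findblocks(c))
b=findblocks(c)
for r in b:
    if abs(r[0][1])<.012 and r[0][0]<.5: need([*r[0],.028],r[1]+90)
E
```

```text
blk [ 0.5848 -0.0182] yaw -145.4 size [0.0298 0.055 ] tab 0.038 [337.3 213.4]
blk [0.4079 0.0347] yaw -30.8 size [0.0291 0.0544] tab 0.036 [313.8 290.1]
blk [0.4099 0.1677] yaw -178.7 size [0.0273 0.0537] tab 0.036 [255.7 288.8]
blk [0.4111 0.2712] yaw 71.0 size [0.0289 0.0539] tab 0.031 [210.7 287.9]
```

One block has been knocked: it is now at (0.408,0.035), near the inner reach limit. I'll take the others first, starting with the one at (0.585,-0.018).

```bash
cat >> h.py <<'E'
def org(r): a=np.radians(r[1]); return r[0]-.002*np.array([np.cos(a),np.sin(a)])
E
python3 - <<'E'
from h import *
c=cam("top")
for r in findblocks(c):
    if r[0][0]>.55: print(org(r)); need([*org(r),.028],r[1]+90)
E
```

```text
[ 0.58645652 -0.0169685 ]
t 28.2 cur [ 0.4396 -0.2055  0.2327] thy -82.0 turn -26.6 shift mm [227.4 -71.8 205.4] q7 -0.45 F [ 1.  -0.  -0.2] w 44.7 g 0
```

```bash
python3 -m inch '[[0,0,0,-6.65],[0,0,0,-6.65],[0,0,0,-6.65],[0,0,0,-6.65],[0.0455,-0.0144,0,0],[0.0455,-0.0144,0,0],[0.0455,-0.0144,0,0],[0.0455,-0.0144,0,0],[0.0455,-0.0144,0.03,0],[0,0,0.03,0],[0,0,0.03,0],[0,0,0,0]]' 0.06 60
python3 -m inch '[[0,0,0,0],[0,0,0,0],[0,0,0,0]]'
python3 - <<'E'
from h import *
need([.5865,-.017,.028],-55.4)
E
```

```text
t: 29.45
eef_pos: [0.5815, -0.0195, 0.1419]
tool_rot: [-0.001, 0.954, 0.299, -0.003]
contact_force: [-0.6, -0.1, 0.7]
gripper_width: 0.701
grasp_force: 0.0
t: 29.75
eef_pos: [0.5837, -0.0213, 0.1468]
tool_rot: [0.0, 0.955, 0.298, 0.001]
contact_force: [-0.1, 1.0, -0.8]
gripper_width: 0.703
grasp_force: 0.0
t 29.8 cur [ 0.5837 -0.0213  0.1468] thy -55.3 turn 0.1 shift mm [  4.5  -2.  118.8] q7 -0.35 F [-0.1  1.  -0.8] w 60.1 g 0
```

```bash
python3 -m inch '[[0.0045,-0.002,0.04,0],[0,0,0.04,0],[0,0,0.025,0],[0,0,0.013,0],[0,0,0,0],[0,0,0,0]]'
python3 -m inch '[[0,0,0,0],[0,0,0,0],[0,0,0,0],[0,0,0,0],[0,0,0,0],[0,0,0,0]]' 0 60
python3 -m inch '[[0,0,-0.01,0],[0,0,-0.03,0],[0,0,-0.04,0],[0,0,-0.03,0],[0,0,0,0],[0,0,0,0]]'
python3 - <<'E'
from h import *
need([.5865,-.017,.028],-55.4)
p=pocket(.039,-.038);print(p); need([*p,.04],93.4)
E
```

```text
t: 30.35
eef_pos: [0.5862, -0.0171, 0.0286]
tool_rot: [0.0, 0.955, 0.298, 0.001]
contact_force: [-0.9, 0.3, 0.1]
gripper_width: 0.702
grasp_force: 0.0
t: 30.95
eef_pos: [0.5863, -0.017, 0.0287]
tool_rot: [0.0, 0.955, 0.298, 0.001]
contact_force: [-1.5, 0.4, 6.2]
gripper_width: 0.336
grasp_force: 60.5
t: 31.55
eef_pos: [0.5852, -0.0163, 0.1378]
tool_rot: [-0.0, 0.954, 0.298, 0.001]
contact_force: [0.3, 0.2, -2.5]
gripper_width: 0.333
grasp_force: 59.8
t 31.6 cur [ 0.5852 -0.0163  0.1378] thy -55.3 turn 0.1 shift mm [  0.5   1.4 109.8] q7 -0.35 F [ 0.3  0.2 -2.5] w 28.5 g 60
[0.614885   0.19217984]
t 31.6 cur [ 0.5852 -0.0163  0.1378] thy -55.3 turn 31.3 shift mm [  41.9 -206.3   98. ] q7 -0.35 F [ 0.3  0.2 -2.5] w 28.5 g 60
```

```bash
python3 -m inch '[[0,0,0,-8.5],[0,0,0,-8.5],[0,0,0,-8.5],[0,0,0,-8.5],[0,0,0,-8.5],[0,0,0,-8.5],[0,0,0,-8.5],[0,0,0,-8.5],[0,0,0,-8.5],[0,0,0,-8.5],[0,0,0,-8.5],[0,0,0,-8.5]]'
python3 -m inch '[[0,0,0,-8.5],[0,0,0,-8.5],[0,0,0,-8.5],[0,0,0,-8.5],[0,0,0,-8.5],[0,0,0,-4.2],[-0.0084,0.0413,0,0],[-0.0084,0.0413,0,0],[-0.0084,0.0413,0,0],[-0.0084,0.0413,0,0],[-0.0084,0.0413,0,0],[0,0,0,0]]'
python3 -m inch '[[0,0,0,0],[0,0,0,0]]'
python3 - <<'E'
from h import *
need([*pocket(.039,-.038),.0405],93.4)
E
```

```text
t: 32.75
eef_pos: [0.5838, -0.0164, 0.1357]
tool_rot: [-0.001, 0.366, 0.931, -0.001]
contact_force: [-0.2, -0.1, -0.9]
gripper_width: 0.334
grasp_force: 59.7
t: 33.95
eef_pos: [0.6131, 0.2013, 0.1351]
tool_rot: [-0.001, -0.035, 0.999, 0.002]
contact_force: [-0.5, 0.0, -1.8]
gripper_width: 0.334
grasp_force: 59.8
t: 34.15
eef_pos: [0.6141, 0.1902, 0.1361]
tool_rot: [-0.001, -0.029, 1.0, -0.001]
contact_force: [-0.4, -0.1, -1.5]
gripper_width: 0.335
grasp_force: 59.8
t 34.1 cur [0.6141 0.1902 0.1361] thy 93.3 turn -0.1 shift mm [-1.1  2.1 95.6] q7 1.44 F [-0.4 -0.1 -1.5] w 28.6 g 60
```

Place it, retreat up, and look.

```bash
python3 -m inch '[[-0.001,0.002,0.03,0],[0,0,0.03,0],[0,0,0.02,0],[0,0,0.01,0],[0,0,0.004,0],[0,0,0.002,0],[0,0,0,0],[0,0,0,0]]'
python3 -m inch '[[0,0,0,0],[0,0,0,0],[0,0,0,0],[0,0,-0.02,0],[0,0,-0.03,0],[0,0,-0.03,0],[0,0,-0.03,0],[0.04,0.04,0,0],[0,0,0,0],[0,0,0,0],[0,0,0,0]]' 0.05
python3 - <<'E'
from h import *
t=cam("top"); s=cam("scene")
pr(findblocks(t,y0=130)); cc=findblocks(t,z=.044,y0=130)
for r in cc:
    if r[0][0]>.45: print("in case",org(r)-pocket(.039,-.038))
a=cv2.resize(t["color"][165:310,190:390],None,fx=2.5,fy=2.5,interpolation=2); b=cv2.resize(s["color"][170:300,250:480],None,fx=2.1739,fy=2.1739,interpolation=2)
cv2.imwrite("pics/e1.png",np.vstack([a,b[:,:a.shape[1]]])[:,:,::-1])
E
```

```text
t: 34.95
eef_pos: [0.6165, 0.1941, 0.0422]
tool_rot: [0.001, -0.029, 1.0, 0.0]
contact_force: [0.2, 0.1, -2.7]
gripper_width: 0.334
grasp_force: 59.8
t: 36.05
eef_pos: [0.5787, 0.2266, 0.1512]
tool_rot: [0.0, -0.029, 1.0, -0.0]
contact_force: [0.8, -0.6, 0.1]
gripper_width: 0.583
grasp_force: 0.0
blk [0.5985 0.1903] yaw 1.5 size [0.0196 0.0233] tab 0.048 [247.9 207.3]
blk [0.4079 0.0347] yaw -31.1 size [0.0292 0.0544] tab 0.036 [313.8 290.1]
blk [0.4099 0.1679] yaw -178.7 size [0.0276 0.0537] tab 0.036 [255.6 288.8]
blk [0.4111 0.2712] yaw 71.0 size [0.0288 0.0542] tab 0.031 [210.7 287.9]
in case [-0.02049779 -0.0041609 ]
```

View pics/e1.png

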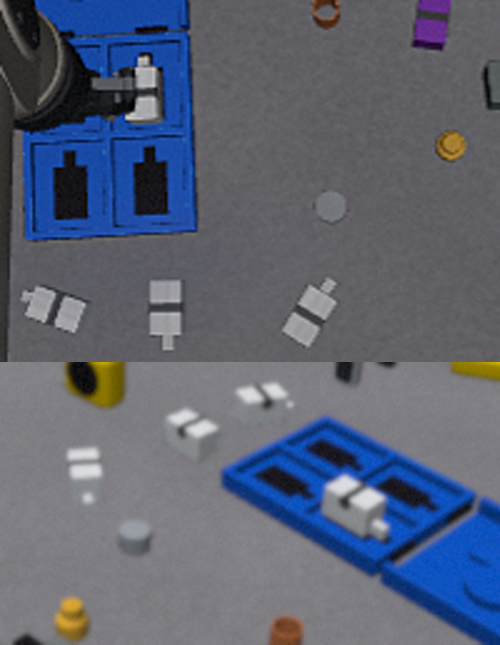

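The block sits flat in its pocket with the tab to the lid (145,90 in the top half). Next is the left one at (0.411,0.271).

```bash
python3 - <<'E'
from h import *
r=[r for r in findblocks(cam("top")) if r[0][1]>.24][0]; print(org(r)); need([*org(r),.028],r[1]+90)
E
python3 -m inch '[[0,0,-0.02,-8.45],[0,0,0,-8.45],[0,0,0,-8.45],[0,0,0,-8.45],[0,0,0,-8.45],[0,0,0,-8.45],[0,0,0,-8.45],[0,0,0,-8.45],[0,0,0,0],[0,0,0,0]]' 0.06
python3 - <<'E'
from h import *
r=[r for r in findblocks(cam("top")) if r[0][1]>.24][0]; print(org(r)); need([*org(r),.028],r[1]+90)
E
```

```text
[0.41041782 0.26934959]
t 36.2 cur [0.579 0.226 0.151] thy 93.3 turn -67.7 shift mm [ 13.7 173.5 122.9] q7 1.36 F [ 0.1 -0.2  0.4] w 49.8 g 0
t: 37.2
eef_pos: [0.5787, 0.2264, 0.171]
tool_rot: [-0.0, -0.579, 0.816, 0.0]
contact_force: [1.1, -0.4, 0.9]
gripper_width: 0.703
grasp_force: 0.0Traceback (most recent call last):
  File "<stdin>", line 2, in <module>
IndexError: list index out of range
```

```bash
python3 -m inch '[[0.0034,0.0434,0,0],[0.0034,0.0434,0,0],[0.0034,0.0434,0,0],[0.0034,0.0434,0,0],[0,0,0.04,0],[0,0,0.03,0],[0,0,0,0],[0,0,0,0],[0,0,0,0]]'
python3 - <<'E'
from h import *
need([.4104,.2693,.028],161)
E
```

```text
t: 38.15
eef_pos: [0.411, 0.2713, 0.1025]
tool_rot: [0.001, -0.58, 0.815, 0.0]
contact_force: [0.4, 0.4, 0.5]
gripper_width: 0.704
grasp_force: 0.0
t 38.1 cur [0.411  0.2713 0.1025] thy 160.9 turn -0.1 shift mm [ 2.3  0.  74.5] q7 2.13 F [0.4 0.4 0.5] w 60.1 g 0
```

```bash
python3 -m inch '[[-0.001,0,0.03,0],[0.003,0,0.025,0],[0,0,0.015,0],[0,0,0.0045,0],[0,0,0,0],[0,0,0,0]]'
python3 -m inch '[[0,0,0,0],[0,0,0,0],[0,0,0,0],[0,0,0,0],[0,0,0,0],[0,0,0,0]]' 0 60
python3 -m inch '[[0,0,-0.01,0],[0,0,-0.03,0],[0,0,-0.04,0],[0,0,-0.03,0],[0,0,0,0],[0,0,0,0]]'
python3 - <<'E'
from h import *
p=pocket(.039,.038);print(p); need([*p,.0405],93.4)
E
```

```text
t: 38.75
eef_pos: [0.4101, 0.2696, 0.0279]
tool_rot: [0.001, -0.58, 0.814, 0.0]
contact_force: [-0.1, -1.3, -0.3]
gripper_width: 0.699
grasp_force: 0.0
t: 39.35
eef_pos: [0.41, 0.2694, 0.0278]
tool_rot: [0.001, -0.581, 0.814, 0.0]
contact_force: [-0.1, -0.5, 7.7]
gripper_width: 0.336
grasp_force: 59.5
t: 39.95
eef_pos: [0.4091, 0.269, 0.1374]
tool_rot: [0.001, -0.581, 0.814, 0.0]
contact_force: [0.1, -0.0, -2.2]
gripper_width: 0.339
grasp_force: 59.9
[0.61037771 0.26804606]
t 40.0 cur [0.4091 0.269  0.1374] thy 161.0 turn 67.6 shift mm [-200.7  -13.    97.1] q7 2.13 F [ 0.1 -0.  -2.2] w 29.0 g 60
```

```bash
python3 -m inch '[[0,0,0,8.45],[0,0,0,8.45],[0,0,0,8.45],[0,0,0,8.45],[0,0,0,8.45],[0,0,0,8.45],[0,0,0,8.45],[0,0,0,8.45],[-0.0402,-0.0026,0,0],[-0.0402,-0.0026,0,0],[-0.0402,-0.0026,0,0],[-0.0402,-0.0026,0,0]]'
python3 -m inch '[[-0.0402,-0.0026,0,0],[0,0,0,0],[0,0,0,0],[0,0,0,0]]'
python3 - <<'E'
from h import *
need([*pocket(.039,.038),.0405],93.4)
E
```

```text
t: 41.15
eef_pos: [0.5705, 0.2675, 0.1345]
tool_rot: [-0.002, -0.03, 1.0, -0.001]
contact_force: [0.4, 0.2, -1.8]
gripper_width: 0.334
grasp_force: 59.8
t: 41.55
eef_pos: [0.6086, 0.2678, 0.135]
tool_rot: [-0.002, -0.03, 1.0, -0.001]
contact_force: [-0.0, 0.2, -1.4]
gripper_width: 0.341
grasp_force: 59.8
t 41.5 cur [0.6086 0.2678 0.135 ] thy 93.4 turn 0.0 shift mm [-2.1  0.2 94.5] q7 1.31 F [-0.   0.2 -1.4] w 29.1 g 60
```

```bash
python3 -m inch '[[-0.002,0,0.03,0],[0,0,0.03,0],[0,0,0.02,0],[0,0,0.01,0],[0,0,0.004,0],[0,0,0.002,0],[0,0,0,0],[0,0,0,0]]'
python3 -m inch '[[0,0,0,0],[0,0,0,0],[0,0,0,0],[0,0,-0.02,0],[0,0,-0.03,0],[0,0,-0.03,0],[0,0,-0.03,0],[0.045,0,0,0],[0.045,0,0,0],[0.04,0,0,0],[0,0,0,0],[0,0,0,0]]' 0.05
python3 - <<'E'
from h import *
t=cam("top"); pr(findblocks(t)); need([.412,.1678,.028],91.3); crop(t,180,120,200,190,3,"f1.png")
E
```

```text
t: 42.35
eef_pos: [0.6132, 0.2683, 0.0418]
tool_rot: [0.001, -0.03, 1.0, 0.0]
contact_force: [-0.1, 0.3, -1.8]
gripper_width: 0.338
grasp_force: 59.8
t: 43.55
eef_pos: [0.4825, 0.2607, 0.1513]
tool_rot: [0.0, -0.03, 1.0, 0.0]
contact_force: [0.8, -1.0, 1.0]
gripper_width: 0.586
grasp_force: 0.0
blk [0.6155 0.2708] yaw 2.0 size [0.0291 0.054 ] tab 0.033 [213.9 200.1]
blk [0.6139 0.196 ] yaw 2.1 size [0.0299 0.055 ] tab 0.032 [245.7 200.8]
blk [0.408  0.0347] yaw -31.1 size [0.0292 0.0544] tab 0.036 [313.8 290. ]
blk [0.4099 0.1679] yaw -178.7 size [0.0276 0.0537] tab 0.036 [255.6 288.8]
t 43.6 cur [0.4837 0.2607 0.1514] thy 93.4 turn 2.1 shift mm [ 74.  -91.3 123.2] q7 1.19 F [ 0.7 -0.4 -0.1] w 49.9 g 0
```

View pics/f1.png

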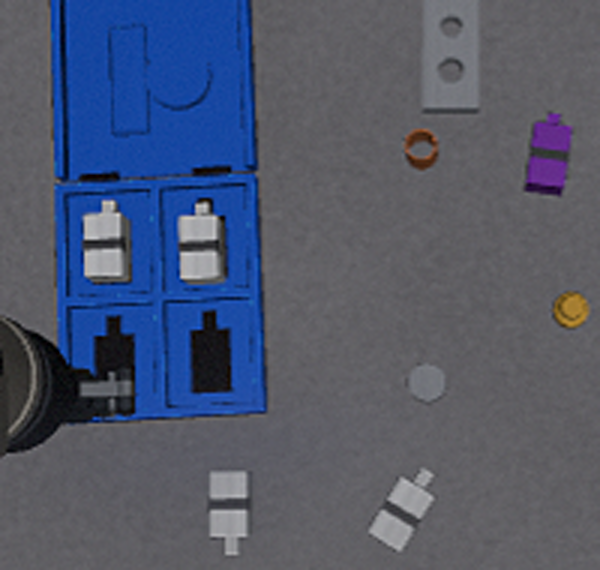

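Both far pockets hold a block, tabs to the lid, at (103,243) and (202,243). Now the block at (0.412,0.168).

```bash
python3 -m inch '[[0,0,0,2.1],[0.025,-0.0305,0,0],[0.025,-0.0305,0,0],[0.024,-0.0303,0,0],[0,0,0.03,0],[0,0,0.02,0],[0,0,0,0],[0,0,0,0],[0,0,0,0]]' 0.06
python3 - <<'E'
from h import *
need([.412,.1678,.028],91.3)
E
```

```text
t: 44.5
eef_pos: [0.4123, 0.1677, 0.1015]
tool_rot: [0.001, -0.011, 1.0, 0.0]
contact_force: [0.4, -0.1, 0.0]
gripper_width: 0.705
grasp_force: 0.0
t 44.5 cur [0.4123 0.1677 0.1015] thy 91.3 turn -0.0 shift mm [ 0.4  0.  73.5] q7 1.26 F [ 0.4 -0.1  0. ] w 60.2 g 0
```

```bash
python3 -m inch '[[0,0,0.03,0],[0,0,0.025,0],[0,0,0.015,0],[0,0,0.0035,0],[0,0,0,0],[0,0,0,0]]'
python3 -m inch '[[0,0,0,0],[0,0,0,0],[0,0,0,0],[0,0,0,0],[0,0,0,0],[0,0,0,0]]' 0 60
python3 -m inch '[[0,0,-0.01,0],[0,0,-0.03,0],[0,0,-0.04,0],[-0.02,0,-0.03,0],[-0.04,0,0,0],[0,0,0,0],[0,0,0,0]]'
python3 -m inch '[[0,0,0,8.5],[0,0,0,8.5],[0,0,0,8.5],[0,0,0,8.5],[0,0,0,8.5],[0,0,0,8.5],[0,0,0,8.5],[0,0,0,8.5],[0,0,0,8.5],[0,0,0,8.5],[0,0,0,8.5],[0,0,0,0]]'
python3 -m inch '[[0,0,0,8.5],[0,0,0,8.5],[0,0,0,8.5],[0,0,0,8.5],[0,0,0,8.5],[0,0,0,8.5],[0,0,0,8.5],[0,0,0,8.5],[0,0,0,8.5],[0,0,0,7.9],[0,0,0,0],[0,0,0,0]]'
python3 - <<'E'
from h import *
p=pocket(-.052,-.038); need([*p,.0400],93.4)
E
```

```text
t: 45.1
eef_pos: [0.4118, 0.1678, 0.0281]
tool_rot: [0.001, -0.011, 1.0, 0.0]
contact_force: [0.5, -0.1, 0.3]
gripper_width: 0.703
grasp_force: 0.0
t: 45.7
eef_pos: [0.4114, 0.1678, 0.0281]
tool_rot: [0.001, -0.011, 1.0, 0.001]
contact_force: [-1.2, -0.7, 9.2]
gripper_width: 0.335
grasp_force: 59.4
t: 46.4
eef_pos: [0.471, 0.1684, 0.1375]
tool_rot: [0.0, -0.011, 1.0, -0.0]
contact_force: [-0.6, -0.2, -3.0]
gripper_width: 0.337
grasp_force: 60.0
t: 47.6
eef_pos: [0.4692, 0.1687, 0.1366]
tool_rot: [-0.0, 0.721, 0.693, -0.001]
contact_force: [-0.9, -0.8, -2.7]
gripper_width: 0.337
grasp_force: 60.0
t: 48.8
eef_pos: [0.4702, 0.1686, 0.1368]
tool_rot: [0.0, 0.999, 0.032, -0.001]
contact_force: [0.4, 0.4, -2.7]
gripper_width: 0.334
grasp_force: 60.0
t 48.8 cur [0.4702 0.1686 0.1368] thy -86.3 turn 0.3 shift mm [ 55.  -15.   96.7] q7 -1.20 F [ 0.4  0.4 -2.7] w 28.5 g 60
```

```bash
python3 -m inch '[[0,0,0,0.3],[0.028,-0.0075,0,0],[0.027,-0.0075,0,0],[0,0,0,0],[0,0,0,0],[0,0,0,0]]'
python3 - <<'E'
from h import *
p=pocket(-.052,-.038); need([*p,.0400],93.4)
E
```

```text
t: 49.4
eef_pos: [0.5241, 0.1861, 0.137]
tool_rot: [-0.0, 1.0, 0.027, -0.001]
contact_force: [-0.1, -0.4, -1.8]
gripper_width: 0.333
grasp_force: 60.0
t 49.4 cur [0.5241 0.1861 0.137 ] thy -86.9 turn -0.3 shift mm [ 0.1 -0.6 97. ] q7 -1.22 F [-0.1 -0.4 -1.8] w 28.4 g 60
```

```bash
python3 -m inch '[[0,0,0.03,-0.3],[0,0,0.03,0],[0,0,0.02,0],[0,0,0.01,0],[0,0,0.004,0],[0,0,0.003,0],[0,0,0,0],[0,0,0,0]]'
python3 -m inch '[[0,0,0,0],[0,0,0,0],[0,0,0,0],[0,0,-0.02,0],[0,0,-0.03,0],[0,0,-0.03,0],[0,0,-0.03,0],[0,0.045,0,0],[0,0.045,0,0],[-0.04,0.03,0,0],[-0.03,0,0,0],[0,0,0,0]]' 0.05
python3 - <<'E'
from h import *
t=cam("top"); R=findblocks(t); pr(R)
for r in R:
    if r[0][0]<.47 and r[0][1]<.12:
        u=np.array([np.cos(np.radians(r[1])),np.sin(np.radians(r[1]))]); print(org(r),org(r)+.013*u,np.linalg.norm(org(r)+.013*u)); need([*(org(r)+.013*u),.028],r[1]+90)
E
```

```text
t: 50.2
eef_pos: [0.5255, 0.1868, 0.0409]
tool_rot: [-0.0, 1.0, 0.03, 0.001]
contact_force: [-0.3, -0.7, -2.7]
gripper_width: 0.337
grasp_force: 60.0
t: 51.4
eef_pos: [0.4579, 0.0611, 0.1496]
tool_rot: [-0.001, 1.0, 0.027, -0.002]
contact_force: [0.2, 0.9, 0.1]
gripper_width: 0.586
grasp_force: 0.0
blk [0.6153 0.2708] yaw 2.0 size [0.0291 0.0536] tab 0.033 [213.9 200.2]
blk [0.6139 0.196 ] yaw 2.2 size [0.0292 0.055 ] tab 0.032 [245.7 200.8]
blk [0.408  0.0348] yaw -31.1 size [0.029 0.054] tab 0.036 [313.7 290. ]
[0.40628088 0.03582579] [0.41741746 0.02911933] 0.4184319203560943
t 51.5 cur [0.4607 0.0625 0.1501] thy -86.7 turn 34.3 shift mm [-19.6  51.  122.1] q7 -1.04 F [0.2 0.5 0.2] w 49.9 g 0
```

```bash
python3 -m inch '[[0,0,0,8.5],[0,0,0,8.5],[0,0,0,8.5],[0,0,0,8.5],[-0.01,0.0255,0,0],[-0.0095,0.0255,0,0],[0,0,0.03,0],[0,0,0.02,0],[0,0,0,0],[0,0,0,0],[0,0,0,0]]' 0.06
python3 - <<'E'
from h import *
need([.4174,.0291,.028],58.9)
E
```

```text
t: 52.55
eef_pos: [0.4207, 0.0288, 0.101]
tool_rot: [-0.0, 0.965, -0.264, 0.001]
contact_force: [0.4, 0.8, 0.2]
gripper_width: 0.701
grasp_force: 0.0
t 52.5 cur [0.4207 0.0288 0.101 ] thy -120.6 turn 0.5 shift mm [-3.1  1.5 73. ] q7 -1.37 F [0.4 0.8 0.2] w 59.9 g 0
```

```bash
python3 -m inch '[[-0.003,0.0015,0.03,0.5],[0,0,0.025,0],[0,0,0.015,0],[0,0,0.003,0],[0,0,0,0],[0,0,0,0]]'
python3 - <<'E'
from h import *
need([.4174,.0291,.028],58.9)
E
python3 -m inch '[[0,0,0,0],[0,0,0,0],[0,0,0,0],[0,0,0,0],[0,0,0,0],[0,0,0,0]]' 0 80
python3 - <<'E'
from h import *
need([.4174,.0291,.028],58.9); o=bot.get_obs(); u=np.array([np.cos(np.radians(-31.1)),np.sin(np.radians(-31.1))]); print("offset along block x",(o["eef_pos"][:2]-[.4063,.0358])@u)
E
```

```text
t: 53.15
eef_pos: [0.417, 0.029, 0.028]
tool_rot: [-0.0, 0.963, -0.268, 0.001]
contact_force: [-0.4, 0.3, -0.4]
gripper_width: 0.702
grasp_force: 0.0
t 53.1 cur [0.417 0.029 0.028] thy -121.1 turn 0.0 shift mm [ 0.3 -0.3  0. ] q7 -1.23 F [-0.4  0.3 -0.4] w 59.9 g 0
t: 53.75
eef_pos: [0.4166, 0.0293, 0.028]
tool_rot: [-0.001, 0.963, -0.268, 0.0]
contact_force: [-1.8, 0.3, 12.5]
gripper_width: 0.33
grasp_force: 78.6
t 53.8 cur [0.4166 0.0293 0.028 ] thy -121.1 turn -0.0 shift mm [ 0.8 -0.2  0. ] q7 -1.23 F [-1.8  0.3 12.5] w 28.2 g 79
offset along block x 0.012209749359834994
```

```bash
python3 -m inch '[[0,0,-0.01,0],[0.01,0,-0.03,0],[0.03,0,-0.04,0],[0.03,0,-0.03,0],[0,0,0,-8.6],[0,0,0,0],[0,0,0,0]]' || true
python3 - <<'E'
from h import *
need([*pocket(-.0398,.038),.0405],93.4)
E
```

```text
t 53.8 cur [0.4166 0.0293 0.028 ] thy -121.1 turn -34.5 shift mm [ 128.8 -226.9  -12. ] q7 -1.23 F [-1.8  0.3 12.5] w 28.2 g 79out of range: a turn must lie within [-8.59, 8.59]
```

```bash
python3 -m inch '[[0,0,-0.01,0],[0.01,0,-0.03,0],[0.03,0,-0.04,0],[0.03,0,-0.03,0],[0,0,0,-8.5],[0,0,0,-8.5],[0,0,0,-8.5],[0,0,0,-8.5],[0,0,0,-0.5],[0,0,0,0],[0,0,0,0]]'
python3 - <<'E'
from h import *
need([*pocket(-.0398,.038),.0405],93.4)
E
```

```text
t: 54.85
eef_pos: [0.4758, -0.0071, 0.1371]
tool_rot: [0.0, 1.0, 0.028, -0.0]
contact_force: [-0.0, 0.7, -2.7]
gripper_width: 0.332
grasp_force: 80.1
t 54.9 cur [ 0.4758 -0.0071  0.1371] thy -86.8 turn -0.2 shift mm [  71.9 -266.7   96.5] q7 -0.94 F [-0.   0.7 -2.7] w 28.3 g 80
```

```bash
python3 -m inch '[[0.012,-0.0444,0,-0.2],[0.012,-0.0444,0,0],[0.012,-0.0444,0,0],[0.012,-0.0445,0,0],[0.012,-0.0445,0,0],[0.012,-0.0445,0,0],[0,0,0,0],[0,0,0,0],[0,0,0,0]]'
python3 - <<'E'
from h import *
need([*pocket(-.0398,.038),.0405],93.4)
t=cam("top"); s=cam("scene"); cv2.imwrite("pics/g1.png",cv2.resize(s["color"][160:300,260:480],None,fx=3,fy=3,interpolation=2)[:,:,::-1])
E
```

```text
t: 55.75
eef_pos: [0.5311, 0.262, 0.1369]
tool_rot: [0.001, 1.0, 0.03, -0.0]
contact_force: [0.3, 0.8, -1.7]
gripper_width: 0.331
grasp_force: 80.2
t 55.8 cur [0.5311 0.262  0.1369] thy -86.6 turn 0.0 shift mm [ 0.8 -1.4 96.4] q7 -1.38 F [ 0.3  0.8 -1.7] w 28.3 g 80
```

View pics/g1.png

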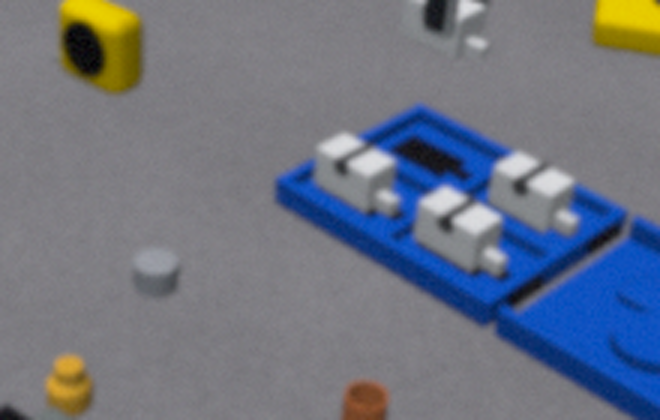

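The three placed blocks sit flat with tabs to the lid, and the fourth is held level above its pocket (440,25). Lowering it now.

```bash
python3 -m inch '[[0.001,-0.0015,0.03,0],[0,0,0.03,0],[0,0,0.02,0],[0,0,0.01,0],[0,0,0.004,0],[0,0,0.0025,0],[0,0,0,0],[0,0,0,0]]'
python3 -m inch '[[0,0,0,0],[0,0,0,0],[0,0,0,0],[0,0,-0.02,0],[0,0,-0.03,0],[0,0,-0.03,0],[0,0,-0.03,0],[0,0.045,-0.03,0],[0,0.045,0,0],[0,0.045,0,0],[0,0.045,0,0],[0,0.045,0,0]]' 0.05
python3 -m inch '[[0,0.045,0,0],[0,0.045,0,0],[0,0,0,0],[0,0,0,0]]'
python3 - <<'E'
from h import *
t=cam("top"); s=cam("scene"); R=findblocks(t,z=.044,y0=130,thr=110); pr(R)
for r in R:
    for a in(.039,-.052):
        for b in(.038,-.038):
            d=org(r)-pocket(a,b)
            if np.linalg.norm(d)<.03: print("pocket",a,b,"err mm",(d@cx_*1e3).round(1),(d@cy_*1e3).round(1))
a=cv2.resize(t["color"][120:310,180:460],None,fx=2,fy=2,interpolation=2); b=cv2.resize(s["color"][170:370,180:460],None,fx=2,fy=2,interpolation=2)
h=np.vstack([a[:300],b[:300]]); cv2.imwrite("pics/h1.png",h[:,:,::-1])
E
```

```text
t: 56.65
eef_pos: [0.5328, 0.2652, 0.0415]
tool_rot: [-0.0, 1.0, 0.031, 0.001]
contact_force: [0.8, 0.0, -2.1]
gripper_width: 0.33
grasp_force: 80.2
t: 57.85
eef_pos: [0.5461, 0.0423, 0.1788]
tool_rot: [-0.0, 1.0, 0.031, 0.0]
contact_force: [0.6, 0.4, -0.0]
gripper_width: 0.583
grasp_force: 0.0
t: 58.25
eef_pos: [0.5516, -0.0475, 0.1787]
tool_rot: [-0.0, 1.0, 0.03, 0.0]
contact_force: [0.5, 0.9, 0.8]
gripper_width: 0.586
grasp_force: 0.0
blk [ 7.689e-01 -5.000e-04] yaw -90.3 size [0.024  0.0401] tab 0.021 [330.  134.6]
blk [ 0.5807 -0.1012] yaw -0.2 size [0.0262 0.0562] tab 0.133 [373.7 214.4]
blk [0.6555 0.0141] yaw -36.1 size [0.0284 0.0392] tab 0.043 [323.4 182.3]
blk [0.6132 0.2672] yaw 1.8 size [0.0296 0.0541] tab 0.032 [214.1 200.1]
blk [0.6116 0.1935] yaw 2.1 size [0.03   0.0551] tab 0.032 [245.7 200.8]
blk [0.5217 0.2636] yaw 2.0 size [0.0305 0.0546] tab 0.035 [214.3 239.4]
blk [0.5213 0.1858] yaw 2.9 size [0.0302 0.0542] tab 0.033 [248.1 239.7]
pocket 0.039 0.038 err mm 0.8 -1.0
pocket 0.039 -0.038 err mm -5.2 1.6
pocket -0.052 0.038 err mm 0.2 0.9
pocket -0.052 -0.038 err mm -4.8 -0.8
```

View pics/h1.png

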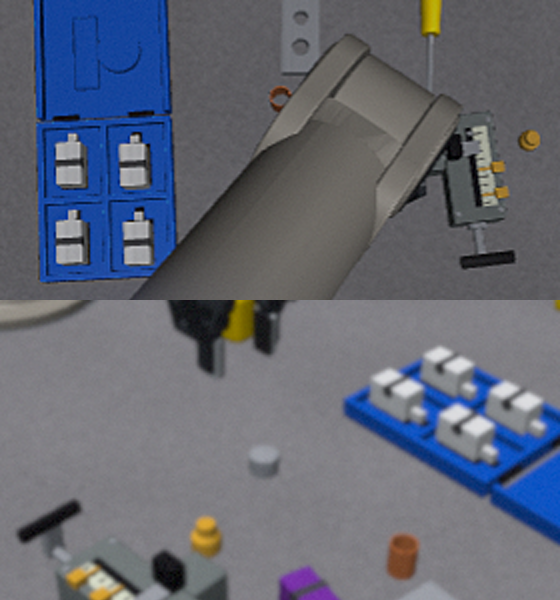

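All four are in, but the two right-hand blocks sit about 5 mm short of their outlines (black shows past the tabs at (133,130) and (138,210)). There's plenty of time, so I'll shift both.

```bash
python3 - <<'E'
from h import *
need([*pocket(.036,-.037),.041],93.4)
E
```

```text
t 58.4 cur [ 0.5519 -0.0448  0.1783] thy -86.3 turn 0.3 shift mm [  74.  -233.7  137.4] q7 -0.92 F [-0.6  0.2 -0.6] w 49.9 g 0
```

```bash
python3 -m inch '[[0.0148,-0.0467,0,0.3],[0.0148,-0.0467,0,0],[0.0148,-0.0467,0,0],[0.0148,-0.0467,0,0],[0.0148,-0.0467,0,0],[0,0,0.04,0],[0,0,0.02,0],[0,0,0,0],[0,0,0,0],[0,0,0,0]]'
python3 - <<'E'
from h import *
need([*pocket(.036,-.037),.041],93.4)
E
```

```text
t: 59.35
eef_pos: [0.6128, 0.1902, 0.1201]
tool_rot: [-0.0, 1.0, 0.028, 0.001]
contact_force: [-0.7, -0.3, -0.1]
gripper_width: 0.587
grasp_force: 0.0
t 59.4 cur [0.6128 0.1902 0.1201] thy -86.8 turn -0.2 shift mm [-1.  -2.8 79.1] q7 -1.25 F [-0.7 -0.3 -0.1] w 50.1 g 0
```

```bash
python3 -m inch '[[-0.001,-0.0028,0.03,-0.2],[0,0,0.03,0],[0,0,0.015,0],[0,0,0.004,0],[0,0,0,0],[0,0,0,0]]'
python3 -m inch '[[0,0,0,0],[0,0,0,0],[0,0,0,0],[0,0,0,0],[0,0,0,0],[0,0,-0.003,0],[0.0025,0,0,0],[0.0025,0,0,0],[0,0,0,0],[0,0,0.003,0],[0,0,0,0],[0,0,0,0]]' 0 50
python3 -m inch '[[0,0,0,0],[0,0,0,0],[0,0,0,0],[0,0,-0.02,0],[0,0,-0.03,0],[0,0,-0.03,0],[0,0,0,0],[0,0,0,0]]' 0.05
python3 - <<'E'
from h import *
need([*pocket(-.055,-.039),.041],93.4)
E
```

```text
t: 59.95
eef_pos: [0.612, 0.194, 0.041]
tool_rot: [-0.0, 1.0, 0.03, 0.001]
contact_force: [-0.2, 0.9, 0.9]
gripper_width: 0.589
grasp_force: 0.0
t: 61.15
eef_pos: [0.6161, 0.1945, 0.0408]
tool_rot: [-0.001, 1.0, 0.03, 0.0]
contact_force: [-4.9, -0.1, 10.6]
gripper_width: 0.34
grasp_force: 51.9
t: 61.95
eef_pos: [0.6164, 0.1947, 0.121]
tool_rot: [-0.001, 1.0, 0.03, 0.001]
contact_force: [-0.4, 0.3, -0.2]
gripper_width: 0.58
grasp_force: 0.0
t 62.0 cur [0.6164 0.1947 0.121 ] thy -86.5 turn 0.1 shift mm [-95.8   3.5  79.9] q7 -1.25 F [-0.4  0.3 -0.2] w 49.6 g 0
```

```bash
python3 -m inch '[[-0.048,0.0017,0,0],[-0.048,0.0018,0,0],[0,0,0,0],[0,0,0.03,0],[0,0,0.03,0],[0,0,0.015,0],[0,0,0.005,0],[0,0,0,0],[0,0,0,0]]'
python3 -m inch '[[0,0,0,0],[0,0,0,0],[0,0,0,0],[0,0,0,0],[0,0,0,0],[0,0,-0.003,0],[0.0025,0,0,0],[0.0025,0,0,0],[0,0,0,0],[0,0,0.003,0],[0,0,0,0],[0,0,0,0]]' 0 50
python3 -m inch '[[0,0,0,0],[0,0,0,0],[0,0,0,0],[0,0,-0.02,0],[0,0,-0.03,0],[0,0,-0.03,0],[0,0.045,-0.03,0],[0,0.045,0,0],[0,0.045,0,0],[0,0.045,0,0],[0,0,0,0],[0,0,0,0]]' 0.05
python3 - <<'E'
from h import *
t=cam("top"); s=cam("scene"); R=findblocks(t,z=.044,y0=130)
for r in R:
    for a in(.039,-.052):
        for b in(.038,-.038):
            d=org(r)-pocket(a,b)
            if np.linalg.norm(d)<.03: print("pocket",a,b,"err mm",(d@cx_*1e3).round(1),(d@cy_*1e3).round(1),r[1].round(1))
a=cv2.resize(t["color"][120:310,180:460],None,fx=2,fy=2,interpolation=2); b=cv2.resize(s["color"][170:370,180:460],None,fx=2,fy=2,interpolation=2)
cv2.imwrite("pics/i1.png",np.vstack([a[:300],b[:300]])[:,:,::-1]); need([.5,0,.2],90)
E
```

```text
t: 62.85
eef_pos: [0.521, 0.185, 0.0403]
tool_rot: [-0.0, 1.0, 0.03, 0.001]
contact_force: [1.0, -0.1, 0.4]
gripper_width: 0.587
grasp_force: 0.0
t: 64.05
eef_pos: [0.5255, 0.1855, 0.0405]
tool_rot: [-0.001, 1.0, 0.03, 0.0]
contact_force: [-3.5, 0.7, 13.6]
gripper_width: 0.339
grasp_force: 51.4
t: 65.25
eef_pos: [0.5358, 0.0079, 0.1472]
tool_rot: [-0.0, 1.0, 0.029, 0.0]
contact_force: [0.1, -0.1, 0.0]
gripper_width: 0.587
grasp_force: 0.0
pocket 0.039 -0.038 err mm -0.6 2.2 1.5
pocket 0.039 0.038 err mm 0.6 -0.6 2.0
pocket -0.052 0.038 err mm 0.2 1.1 2.7
t 65.3 cur [0.536  0.0104 0.1468] thy -86.4 turn 3.6 shift mm [-36.   10.4 -53.2] q7 -0.98 F [ 0.4  0.3 -0.7] w 49.9 g 0
```

View pics/i1.png

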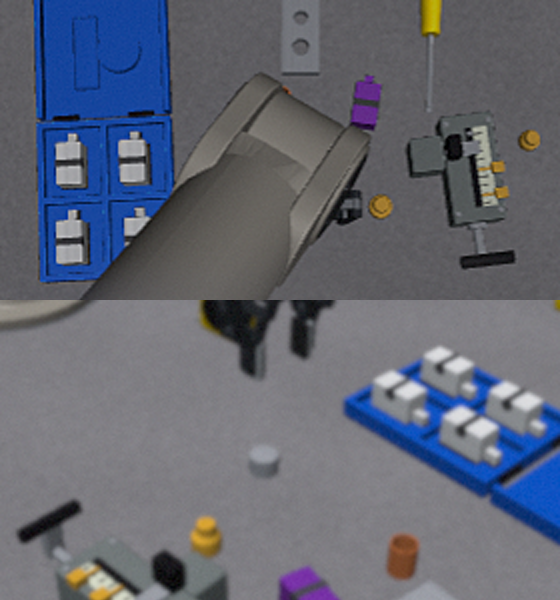

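All four blocks now sit flat on their outlines, tabs to the lid. The tester is locked and home, nothing else has moved, and the arm is clear of everything. Handing in.

```bash
python3 -c "
from station import bot
print(bot.hand_in())"
```

```text
the job is handed in; nothing more can be done
None
```

The job is handed in at about 65 s: the spring was held just over two seconds at each clip, the slide is home and the lock is fully on. All four jaw blocks lie flat in the case with tabs to the lid (three measured within about 2 mm; the fourth, near-right, was nudged 5 mm onto its outline and checked by eye).

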